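Put the lime carton away in the catch-door cabinet

TASK

Pull the small cabinet's door open through its sprung roller catch, stand the lime-green carton upright inside on the cabinet floor, and push the door until the catch snaps and it is fully shut. Leave the lilac carton standing where it is on the wooden block.

Things in the scene. Friction and masses are not known exactly. Their poses are not given: they have to be found in the camera images.
- cabinet_floor (a point): Sizes in mm. Centre of the inner floor (172 above table) of the fixed light-wood cabinet, 170 wide, 218 high, on a brown block. x front to back, y to the left seen from the front, z up. Inside: x -50 (open front) to +42, y +-73, z 0 to 194. The roof (12 thick) covers the full depth, front edge at x -52: reach in tilted from the front. Roller catch on the floor: x -52 to -27, y 47 to 72, 14 high.
- cabinet_door (a joint): Upright door on the cabinet's front: white frame, clear pane, 166 wide, 206 high, 14 thick, hinged at its right side. Radians: 0 fully shut (held by the sprung roller), 2.1 fully open; it stays where it is left. Pulling it off the catch takes about 8 N at the handle. When closing, the roller resists from 0.11 rad with about 8 N, and below about 0.05 rad snaps the door home.
- hinge_axis (a point): Point on the door's vertical hinge axis, at the height of the handle bar (340 above the table), in the middle of the door's thickness at its right-hand end; it lies at x -58, y -83 in the axes of cabinet_floor. Its axes turn with the door: y along the door towards the free edge (168 away), x through the door from outside to inside, z up.
- handle (a point): Centre of the brass bar handle on the door's outer face: a level bar 10 thick, 64 long along the door, axis 45 in front of the face, 30 below the door's top edge, on a thin post near each end. In the axes of hinge_axis it lies at x -52, y +125, z 0; its own axes are the same and turn with the door.
- lime_center (a point): Centre of the lime-green carton, 40 (x) by 46 (y) by 105 (z, up), standing loose on a dark wooden block (100 by 150, 120 high, fixed) at the robot's left. Under 0.2 kg. Its x axis points roughly away from the robot. Goods up to 300 high stand between it and the cabinet.
- lilac_center (a point): Centre of the lilac carton of the same size, standing loose beside the lime one on the same block, about 96 from centre to centre; which of them stands on the left varies.

How it is judged (in metres and radians):
On the way, in this order (a step that is already met when the one before it is completed fails the run):
1. the door has been pulled open (value of joint cabinet_door above 0.6 rad), for 0.2 s.
2. the lime carton stands upright on the cabinet floor, let go, with the door still open (x of lime_center in the frame of cabinet_floor between -0.034 and 0.03 m and y of lime_center in the frame of cabinet_floor between -0.055 and 0.055 m and z of lime_center in the frame of cabinet_floor between 0.045 and 0.06 m and angle between lime_center's own z axis and vertical below 0.1 rad and contact force between the fingers and lime_carton below 0.1 N and value of joint cabinet_door above 0.2 rad), for 0.2 s.
At the end, for the whole second after the job is handed in: The door is shut and held by its catch (within 0.025 rad of 0); the lime carton stands upright (within 0.1 rad) on the cabinet floor, its centre between 34 mm in front of and 30 mm behind the middle of the floor and within 55 mm of it sideways (value of joint cabinet_door below 0.025 rad and x of lime_center in the frame of cabinet_floor between -0.034 and 0.03 m and y of lime_center in the frame of cabinet_floor between -0.055 and 0.055 m and z of lime_center in the frame of cabinet_floor between 0.045 and 0.06 m and angle between lime_center's own z axis and vertical below 0.1 rad); the robot touches nothing.
It fails at once if the lilac carton is knocked over or shifted more than 40 mm (distance of lilac_center from where it was at the start of the episode above 0.04 m or angle between lilac_center's own z axis and vertical above 0.5 rad).
It also fails if it takes over 72 s, if anything falls off the work surface, if the arm or the gripper's body presses on something with over 40 N, if the wrist force passes 120 N, or if a joint passes its speed limit or range.

ROBOT

A 6-joint arm with a two-finger parallel gripper is mounted at the origin on a cart in front of the work surface, level with it; the furniture and walls round the work are solid. World frame = base frame: x ahead of the robot, y to its left, z up, the work surface at z = 0. Lengths are in mm, angles in rad, forces in N, time in s.
With the tool pointing down it reaches from about 300 to 950 mm from the base axis. Payload 3.1 kg.
Tool frame: the origin (TCP) lies at the very end of the fingers, on their centre line; the grasp point (between the pads) lies 19 mm behind it; x points along the fingers, y is the direction in which the jaws open and shut, and the axes are right-handed (so a half turn about x gives the same grasp; the last joint's range is limited). The gripper opens to 85 mm and grips with 20 to 120 N. Pads are 22 mm wide; open, the fingers measure 114 mm over their backs; the gripper's body (76 mm by 85 mm) begins 54 mm behind the grasp point. The pads swing forward as they close: fully open they stand 13 mm farther back than shut.
Start: joints at [1.044, 0.308, 1.634, -0, 1.2, -0.07], TCP at [275.699, 560.912, 231.272] pointing down, gripper open.
Joint ranges: [-3.06, 3.06], [-0.79, 1.96], [0.05, 2.63], [-1.19, 4.34], [0.05, 2.64], [-2.94, 2.94]. Speed limits (rad/s): [2.79, 2.79, 3.14, 3.14, 3.14, 3.14].

INTERFACE

Orientations are given as a rotation vector (axis times angle).
In Python, from rig import arm gives the robot as it stands.
- The arm moves only by the shell command python3 -m crank 'ROWS' [FORCE]. ROWS is JSON, a list of rows, each an object with "offset": the shift along the tool's x, y, z in cm, a list of three; "turn": the turn, a rotation vector about the tool's x, y, z in rad, a list of three; "gripper": the closure, from 0 (fully open) to 1 (shut). In form: [{"offset": [tx, ty, tz], "turn": [rx, ry, rz], "gripper": gripper}, ...]. A call has 1 to 20 rows; each row is the pose to reach, as a shift and turn from the pose measured when the call began, along the tool's axes at that moment; what a row does not reach only later rows make up. A row lasts 1/12 s, in which the tool goes at most 41.7 mm and 7.16 degrees, less where a joint would pass 70% of its speed; a pose out of reach is approached as far as the arm can. A call with a gripper value outside its range is refused whole. The fingers move at their own pace and stop on an object; FORCE is the grip in N (left out, the last holds). Time passes only in rows, so rows that repeat a pose let the fingers close. It gives the time, the measured TCP pose, the force and the opening at its end, in the units of the state.
- arm.get_state(): the state, without advancing time (a new reading comes with each control period).
- arm.capture(name): name is "side" or "top"; returns (picture, depth): 420x560x3 uint8, red, green, blue; 420x560 float32, mm along the optical axis (not along the pixel's ray), 0 where there is no reading.
- arm.camera_model(name): a dict with "camera_matrix" (3x3 intrinsics, pixels), "extrinsics" (4x4, takes a point from world to camera coordinates). Camera axes: x right, y up, looking along -z (the intrinsics and any distortion apply to the point x, -y, -z); pixel columns grow to the right and rows downward; lengths in mm; the calibration is good to about 2 mm. A picture is of the moment at which its call begins. camera_model takes no time and is no camera call.
- arm.close_job(): hands the job in, once; it reports no verdict.
The state is a dict: "t": time; "q": joint angles; "qvel": joint speeds; "joint_efforts": joint torques, N m; "tool_pos": TCP position; "tcp_rot": TCP orientation; "force": force on the tool from outside, world axes, zero at the start; "moment": the same for the moment, N m; "grip_width": finger opening in mm.
Only numpy, scipy, OpenCV 4.12 (cv2) and the standard library are available. Lean on these libraries where they do the work, as an engineer would, in place of code of your own. Each camera call takes 0.05 s, during which the arm holds its last target.

## Working session

There is one attempt and no reset: what is moved stays moved. The work goes in short steps, Python scripts to look and compute and a shell command to move; the robot and the scene stay as the last step left them, time stands still between calls to the robot, and variables do not carry over. Pictures are saved under pics/ and viewed, and the job is handed in when it is done.

```bash
ls; mkdir -p pics
python3 - <<'E'
from rig import arm
import cv2,numpy as np
s=arm.get_state()
for k in s: print(k,np.round(s[k],3))
for n in("side","top"):
    p,d=arm.capture(n); cv2.imwrite(f"pics/{n}0.png",p[:,:,::-1]); np.save(f"{n}0.npy",d)
    m=arm.camera_model(n); print({k:np.round(v,3).tolist() if not isinstance(v,str) else v for k,v in m.items()})
E
```

```text
pics
t 0.0
q [ 1.044  0.309  1.635  0.     1.2   -0.07 ]
qvel [ 0.001 -0.003 -0.     0.    -0.001  0.001]
joint_efforts [-1.0000e-03 -4.1525e+01 -2.7667e+01 -0.0000e+00  1.0000e-02  0.0000e+00]
tool_pos [275.303 560.181 230.06 ]
tcp_rot [ 0.357  1.542 -0.36 ]
force [ 0.16  -0.672 -0.298]
moment [-0.003 -0.021 -0.02 ]
grip_width 85.064
{'camera_matrix': [[542.469, 0.0, 277.766], [0.0, 542.469, 206.224], [0.0, 0.0, 1.0]], 'extrinsics': [[0.958, -0.285, -0.015, -418.795], [0.193, 0.606, 0.772, -292.887], [-0.211, -0.743, 0.636, -1376.127], [0.0, 0.0, 0.0, 1.0]]}
{'camera_matrix': [[491.72, 0.0, 273.682], [0.0, 491.72, 216.005], [0.0, 0.0, 1.0]], 'extrinsics': [[-0.149, -0.989, 0.004, 43.695], [0.969, -0.145, 0.2, -502.854], [-0.197, 0.034, 0.98, -1323.839], [0.0, 0.0, 0.0, 1.0]]}
```

View pics/side0.png

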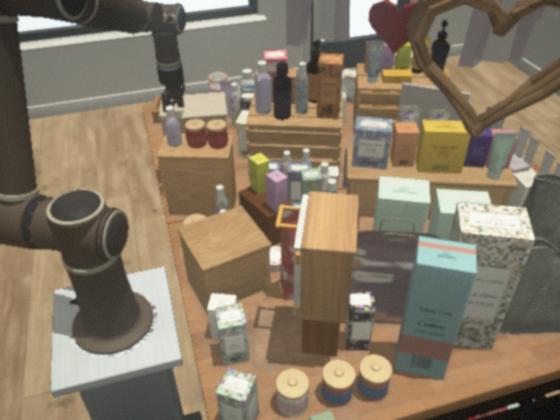

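View pics/top0.png

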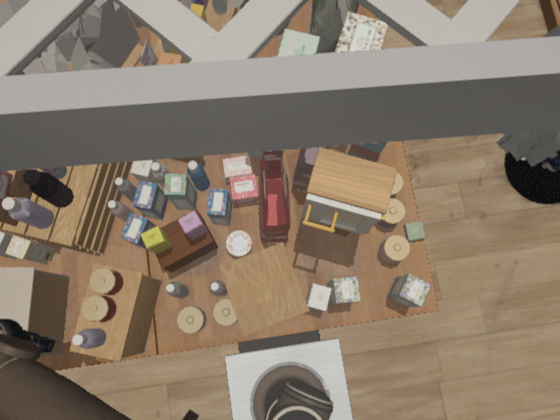

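```bash
cat > h.py <<'E'
import numpy as np,cv2
from rig import arm
def cam(n):
    m=arm.camera_model(n); return np.array(m["camera_matrix"]),np.array(m["extrinsics"]),m.get("distortion")
def bp(n,u,v,d):
    K,E,_=cam(n); c=np.array([(u-K[0,2])/K[0,0]*d,-(v-K[1,2])/K[1,1]*d,-d]); return E[:3,:3].T@(c-E[:3,3])
def plane(n,u,v,z):
    K,E,_=cam(n); r=E[:3,:3].T@np.array([(u-K[0,2])/K[0,0],-(v-K[1,2])/K[1,1],-1]); o=-E[:3,:3].T@E[:3,3]
    return o+r*(z-o[2])/r[2]
def cloud(n,d):
    K,E,_=cam(n); v,u=np.mgrid[:d.shape[0],:d.shape[1]]
    c=np.stack([(u-K[0,2])/K[0,0]*d,-(v-K[1,2])/K[1,1]*d,-d],-1)
    return (c-E[:3,3])@E[:3,:3]
def proj(n,P):
    K,E,_=cam(n); c=E[:3,:3]@np.array(P)+E[:3,3]; return K[0,2]+K[0,0]*c[0]/-c[2],K[1,2]-K[1,1]*c[1]/-c[2]
E
python3 - <<'E'
from h import *
print(arm.camera_model("top").keys())
for n,b in(("side",(230,140,230,230)),("top",(130,120,290,180))):
    p=cv2.imread(f"pics/{n}0.png"); x,y,w,h=b
    c=p[y:y+h,x:x+w]; f=min(800/w,600/h); cv2.imwrite(f"pics/{n}0c.png",cv2.resize(c,None,fx=f,fy=f,interpolation=cv2.INTER_CUBIC)); print(n,f)
d=np.load("top0.npy");C=cloud("top",d)
for u,v in[(157,238),(192,226),(350,170),(385,190),(320,160),(335,205),(321,219),(185,245),(240,195),(245,185),(265,195),(218,200),(240,240),(260,280),(300,250)]:
    print(u,v,d[v,u],C[v,u].round())
E
```

```text
dict_keys(['camera_matrix', 'extrinsics'])
side 2.608695652173913
top 2.7586206896551726
157 238 1188.9602 [458. 261. 221.]
192 226 1191.125 [474. 174. 225.]
350 170 1061.7625 [ 514. -199.  377.]
385 190 1055.6981 [ 459. -265.  375.]
320 160 1066.5938 [ 546. -138.  377.]
335 205 1053.3851 [ 444. -154.  370.]
321 219 1221.9053 [ 449. -142.  199.]
185 245 1293.364 [449. 213. 114.]
240 195 1377.5687 [575.  53.  59.]
245 185 1390.5687 [604.  35.  52.]
265 195 1131.464 [506. -11. 298.]
218 200 1278.3922 [547. 109. 152.]
240 240 1382.0826 [454.  72.  29.]
260 280 1200.338 [323.  30. 190.]
300 250 1410.2045 [405. -93.  -4.]
```

View pics/top0c.png

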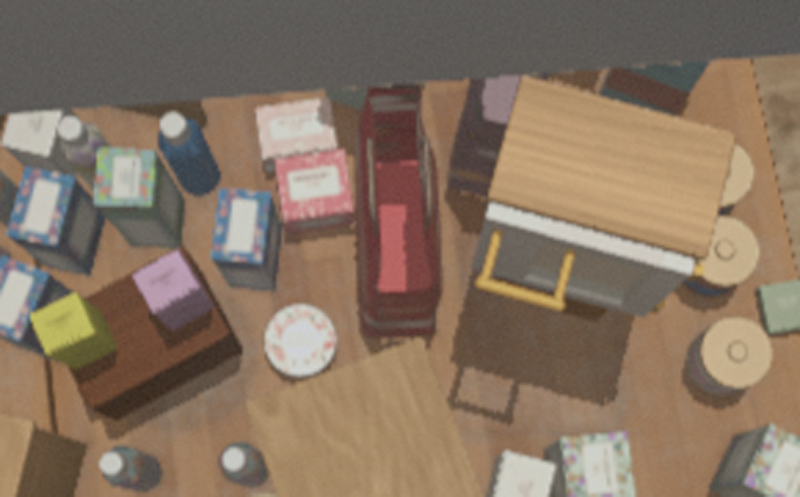

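View pics/side0c.png

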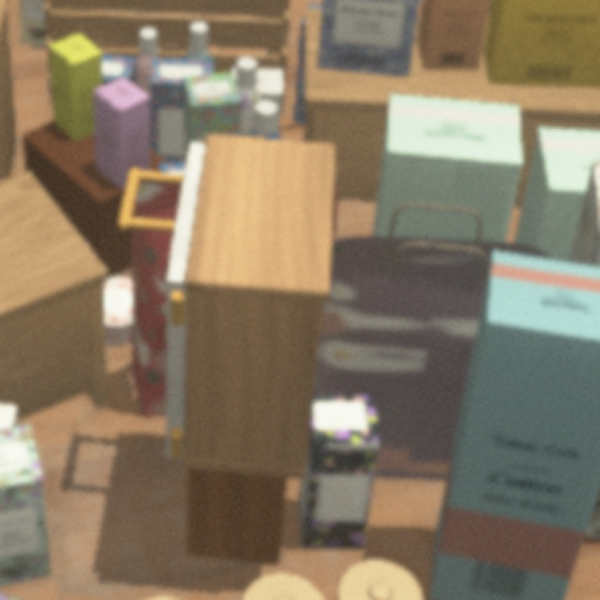

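Run:
```python
from h import *
p=cv2.imread("pics/top0.png"); d=np.load("top0.npy");C=cloud("top",d)
hsv=cv2.cvtColor(p,cv2.COLOR_BGR2HSV)
m=(C[...,2]>366)&(C[...,2]<392)&(C[...,0]>380)&(C[...,0]<640)&(C[...,1]<-70)&(C[...,1]>-330)
roof=m&(hsv[...,1]>70)
white=m&(hsv[...,1]<45)
print(roof.sum(),white.sum())
for nm,mm,z in(("roof",roof,378),("white",white,370)):
    mm=mm.astype(np.uint8)
    n,l,st,_=cv2.connectedComponentsWithStats(mm); k=1+st[1:,4].argmax(); v,u=np.where(l==k)
    P=np.array([plane("top",a,b,z)[:2] for a,b in zip(u,v)]).astype(np.float32)
    r=cv2.minAreaRect(P); print(nm,len(u),r, cv2.boxPoints(r).round(1).tolist(), 'medz',np.median(C[v,u,2]))
# cartons
for n in("top","side"):
    p=cv2.imread(f"pics/{n}0.png");hsv=cv2.cvtColor(p,cv2.COLOR_BGR2HSV);C=cloud(n,np.load(f"{n}0.npy"))
    for nm,lo,hi in(("lime",(25,120,60),(40,255,255)),("lilac",(130,40,60),(165,255,255))):
        mm=cv2.inRange(hsv,lo,hi)&((np.abs(C[...,2]-225)<12)&(C[...,0]>400)&(C[...,0]<560)&(C[...,1]>120)&(C[...,1]<330)).astype(np.uint8)*255
        k,l,st,ce=cv2.connectedComponentsWithStats(mm)
        if k<2: print(n,nm,'none');continue
        i=1+st[1:,4].argmax(); v,u=np.where(l==i)
        P=np.array([plane(n,a,b,225)[:2] for a,b in zip(u,v)]).astype(np.float32)
        print(n,nm,st[i],P.mean(0),cv2.minAreaRect(P),np.median(C[v,u,2]))
```

```text
3816 506Traceback (most recent call last):
  File "<stdin>", line 11, in <module>
  File "h.py", line 8, in plane
    K,E,_=cam(n); r=E[:3,:3].T@np.array([(u-K[0,2])/K[0,0],-(v-K[1,2])/K[1,1],-1]); o=-E[:3,:3].T@E[:3,3]
          ~~~^^^
  File "h.py", line 4, in cam
    m=arm.camera_model(n); return np.array(m["camera_matrix"]),np.array(m["extrinsics"]),m.get("distortion")
ValueError: time passes only in moves, steps and waits
```

```bash
python3 - <<'E'
s=open('h.py').read()
s=s.replace('''def cam(n):
''','''import functools
@functools.lru_cache(None)
def cam(n):
''')
open('h.py','w').write(s)
E
cat > det.py <<'E'
from h import *
import sys
p=cv2.imread("pics/top0.png"); d=np.load("top0.npy");C=cloud("top",d)
hsv=cv2.cvtColor(p,cv2.COLOR_BGR2HSV)
m=(C[...,2]>366)&(C[...,2]<392)&(C[...,0]>380)&(C[...,0]<640)&(C[...,1]<-70)&(C[...,1]>-330)
roof=m&(hsv[...,1]>70)
white=m&(hsv[...,1]<45)
print(roof.sum(),white.sum())
for nm,mm,z in(("roof",roof,378),("white",white,370)):
    mm=mm.astype(np.uint8)
    n,l,st,_=cv2.connectedComponentsWithStats(mm); k=1+st[1:,4].argmax(); v,u=np.where(l==k)
    P=np.array([plane("top",a,b,z)[:2] for a,b in zip(u,v)]).astype(np.float32)
    r=cv2.minAreaRect(P); print(nm,len(u),r, cv2.boxPoints(r).round(1).tolist(), 'medz',np.median(C[v,u,2]))
# cartons
for n in("top","side"):
    p=cv2.imread(f"pics/{n}0.png");hsv=cv2.cvtColor(p,cv2.COLOR_BGR2HSV);C=cloud(n,np.load(f"{n}0.npy"))
    for nm,lo,hi in(("lime",(25,120,60),(40,255,255)),("lilac",(130,40,60),(165,255,255))):
        mm=cv2.inRange(hsv,lo,hi)&((np.abs(C[...,2]-225)<12)&(C[...,0]>400)&(C[...,0]<560)&(C[...,1]>120)&(C[...,1]<330)).astype(np.uint8)*255
        k,l,st,ce=cv2.connectedComponentsWithStats(mm)
        if k<2: print(n,nm,'none');continue
        i=1+st[1:,4].argmax(); v,u=np.where(l==i)
        P=np.array([plane(n,a,b,225)[:2] for a,b in zip(u,v)]).astype(np.float32)
        print(n,nm,st[i],P.mean(0),cv2.minAreaRect(P),np.median(C[v,u,2]))
E
python3 det.py
```

```text
3816 506
roof 3816 ((490.2071228027344, -197.32742309570312), (175.19271850585938, 106.3749008178711), 65.23391723632812) [[405.20001220703125, -254.60000610351562], [501.79998779296875, -299.1000061035156], [575.2000122070312, -140.10000610351562], [478.6000061035156, -95.5]] medz 376.8479551187515
white 506 ((438.65679931640625, -171.29129028320312), (164.57493591308594, 16.03584098815918), 65.54337310791016) [[397.29998779296875, -242.89999389648438], [411.8999938964844, -249.5], [480.0, -99.69999694824219], [465.3999938964844, -93.0999984741211]] medz 369.19797893111684
top lime [142 227  23  22 327] [459.48633 270.86545] ((459.2811279296875, 271.11151123046875), (42.18412399291992, 46.221763610839844), 18.780563354492188) 223.68538725376166
top lilac [180 212  22  21 178] [481.306   176.90842] ((484.0633239746094, 177.19422912597656), (41.13638687133789, 44.22999954223633), 21.69168472290039) 223.75840694154363
side lime [249 153  19  16 191] [461.2437  263.55423] ((460.73779296875, 262.1661376953125), (51.174346923828125, 61.75749969482422), 18.61625099182129) 223.92575367636545
side lilac [268 171  19  15 161] [488.8134  171.86226] ((488.2722473144531, 171.35910034179688), (45.76905822753906, 55.07194519042969), 28.76560401916504) 224.8240844828585
```

```bash
cat >> h.py <<'E'
YAW=-np.deg2rad(24.6); O=np.array([490.3,-196.2,172.])
def Rz(a): c,s=np.cos(a),np.sin(a); return np.array([[c,-s,0],[s,c,0],[0,0,1.]])
def cab(p): return O+Rz(YAW)@np.array(p,float)
HG=O+Rz(YAW)@np.array([-58,-83,168.])
def hinge(p,th): return HG+Rz(YAW+th)@np.array(p,float)
from scipy.spatial.transform import Rotation as Rn
def tooldir(yaw,pitch,flip=0):
    "tool x: azimuth yaw, pitch below horizontal; jaws horizontal"
    x=Rz(yaw)@np.array([np.cos(pitch),0,-np.sin(pitch)]); y=Rz(yaw)@np.array([0,1.,0])
    if flip: y=-y
    return np.stack([x,y,np.cross(x,y)],1)
def rows(targets,s=None):
    "targets: list of (pos,R) -> prints offset cm, turn"
    s=s or arm.get_state(); p0=np.array(s["tool_pos"]);R0=Rn.from_rotvec(s["tcp_rot"])
    for P,R in targets:
        o=R0.as_matrix().T@(np.array(P)-p0)/10; t=(R0.inv()*Rn.from_matrix(R)).as_rotvec()
        print('{"offset":%s,"turn":%s,'%(o.round(2).tolist(),t.round(3).tolist()), '# mm %.0f deg %.0f'%(np.linalg.norm(o)*10,np.rad2deg(np.linalg.norm(t))))
E
python3 - <<'E'
from h import *
s=arm.get_state(); print(Rn.from_rotvec(s["tcp_rot"]).as_matrix().round(2))
for q in([-52,93,0],[-52,125,0],[-52,157,0],[-7,125,30],[7,168,30]):
    print(q,hinge(q,0).round(1),np.round(proj("top",hinge(q,0)),1),np.round(proj("side",hinge(q,0)),1))
E
```

```text
[[-0.    0.44  0.9 ]
 [-0.    0.9  -0.44]
 [-1.   -0.   -0.  ]]
[-52, 93, 0] [ 394.4 -141.3  340. ] [331.4 230.8] [275.  225.4]
[-52, 125, 0] [ 407.8 -112.2  340. ] [317.2 226.8] [277.2 215.6]
[-52, 157, 0] [421.1 -83.1 340. ] [303.1 222.8] [279.2 206.1]
[-7, 125, 30] [ 448.7 -131.   370. ] [323.9 204.4] [298.2 206.4]
[7, 168, 30] [479.3 -97.7 370. ] [306.3 192.9] [306.9 194.3]
```

Run:
```python
from h import *
def down(yaw_y):
    y=Rz(yaw_y)@np.array([1.,0,0]);x=np.array([0,0,-1.]);return np.stack([x,y,np.cross(x,y)],1)
H=hinge([-52,125,0],0); s=arm.get_state(); R0=Rn.from_rotvec(s["tcp_rot"]).as_matrix()
rows([([300,520,470],R0),([H[0],H[1],440],down(YAW)),([H[0],H[1],321],down(YAW))])
```

```text
{"offset":[-23.98, -2.57, 3.99],"turn":[-0.0, 0.0, -0.0], # mm 244 deg 0
{"offset":[-20.88, -54.55, 41.55],"turn":[1.543, 0.001, 0.002], # mm 717 deg 88
{"offset":[-8.98, -54.53, 41.55],"turn":[1.543, 0.001, 0.002], # mm 691 deg 88
```

```bash
python3 -m crank '[{"offset":[-24,-2.6,4],"turn":[0,0,0],"gripper":0.55},{"offset":[-24,-2.6,4],"turn":[0,0,0],"gripper":0.55},{"offset":[-24,-2.6,4],"turn":[0,0,0],"gripper":0.55},{"offset":[-24,-2.6,4],"turn":[0,0,0],"gripper":0.55},{"offset":[-24,-2.6,4],"turn":[0,0,0],"gripper":0.55},{"offset":[-24,-2.6,4],"turn":[0,0,0],"gripper":0.55},{"offset":[-24,-2.6,4],"turn":[0,0,0],"gripper":0.55}]' 40
python3 - <<'E'
from h import *
def down(yaw_y):
    y=Rz(yaw_y)@np.array([1.,0,0]);x=np.array([0,0,-1.]);return np.stack([x,y,np.cross(x,y)],1)
H=hinge([-52,125,0],0); s=arm.get_state(); print(s["q"],s["tool_pos"])
rows([([H[0]-30,H[1]+13,440],down(YAW)),([H[0],H[1],440],down(YAW)),([H[0],H[1],321],down(YAW))])
E
```

```text
t: 0.68
tool_pos: [302.1, 520.8, 480.4]
tcp_rot: [0.369, 1.535, -0.349]
force: [0.3, 0.5, 2.1]
grip_width: 38.2
[ 9.73348740e-01  1.42490947e-01  1.34713603e+00 -9.44357176e-04
  1.63834170e+00 -1.39537748e-01] [302.071182   520.76080039 480.35595513]
{"offset":[3.43, -52.31, 34.19],"turn":[1.542, -0.008, -0.013], # mm 626 deg 88
{"offset":[3.45, -52.15, 37.46],"turn":[1.542, -0.008, -0.013], # mm 643 deg 88
{"offset":[15.34, -52.31, 37.42],"turn":[1.542, -0.008, -0.013], # mm 661 deg 88
```

```bash
python3 -m crank '[{"offset":[2,-52.2,37.4],"turn":[1.54,-0.01,-0.01],"gripper":0.55},{"offset":[2,-52.2,37.4],"turn":[1.54,-0.01,-0.01],"gripper":0.55},{"offset":[2,-52.2,37.4],"turn":[1.54,-0.01,-0.01],"gripper":0.55},{"offset":[2,-52.2,37.4],"turn":[1.54,-0.01,-0.01],"gripper":0.55},{"offset":[2,-52.2,37.4],"turn":[1.54,-0.01,-0.01],"gripper":0.55},{"offset":[2,-52.2,37.4],"turn":[1.54,-0.01,-0.01],"gripper":0.55},{"offset":[2,-52.2,37.4],"turn":[1.54,-0.01,-0.01],"gripper":0.55},{"offset":[2,-52.2,37.4],"turn":[1.54,-0.01,-0.01],"gripper":0.55},{"offset":[2,-52.2,37.4],"turn":[1.54,-0.01,-0.01],"gripper":0.55},{"offset":[2,-52.2,37.4],"turn":[1.54,-0.01,-0.01],"gripper":0.55},{"offset":[2,-52.2,37.4],"turn":[1.54,-0.01,-0.01],"gripper":0.55},{"offset":[2,-52.2,37.4],"turn":[1.54,-0.01,-0.01],"gripper":0.55},{"offset":[2,-52.2,37.4],"turn":[1.54,-0.01,-0.01],"gripper":0.55},{"offset":[2,-52.2,37.4],"turn":[1.54,-0.01,-0.01],"gripper":0.55},{"offset":[2,-52.2,37.4],"turn":[1.54,-0.01,-0.01],"gripper":0.55},{"offset":[2,-52.2,37.4],"turn":[1.54,-0.01,-0.01],"gripper":0.55},{"offset":[2,-52.2,37.4],"turn":[1.54,-0.01,-0.01],"gripper":0.55},{"offset":[2,-52.2,37.4],"turn":[1.54,-0.01,-0.01],"gripper":0.55},{"offset":[2,-52.2,37.4],"turn":[1.54,-0.01,-0.01],"gripper":0.55},{"offset":[2,-52.2,37.4],"turn":[1.54,-0.01,-0.01],"gripper":0.55}]'
cat >> h.py <<'E'
def down(yaw_y):
    y=Rz(yaw_y)@np.array([1.,0,0]);x=np.array([0,0,-1.]);return np.stack([x,y,np.cross(x,y)],1)
E
python3 - <<'E'
from h import *
H=hinge([-52,125,0],0); s=arm.get_state(); print(np.round(s["q"],3),s["tool_pos"])
rows([([H[0],H[1],321],down(YAW))])
for n in("side","top"):
    p,d=arm.capture(n); cv2.imwrite(f"pics/{n}1.png",p[:,:,::-1])
    x,y,w,h=dict(side=(200,100,240,180),top=(200,100,240,180))[n]
    cv2.imwrite(f"pics/{n}1c.png",cv2.resize(p[y:y+h,x:x+w,::-1],None,fx=3.3,fy=3.3,interpolation=cv2.INTER_CUBIC))
E
```

```text
t: 2.35
tool_pos: [406.8, -111.3, 454.4]
tcp_rot: [1.517, 0.975, -1.513]
force: [0.1, -0.8, 0.1]
grip_width: 38.5
[-3.710e-01 -2.280e-01  1.753e+00  1.000e-03  1.614e+00  5.400e-02] [ 406.77070792 -111.29233994  454.39572404]
{"offset":[13.34, 0.09, 0.06],"turn":[0.004, -0.001, -0.003], # mm 133 deg 0
```

View pics/side1c.png

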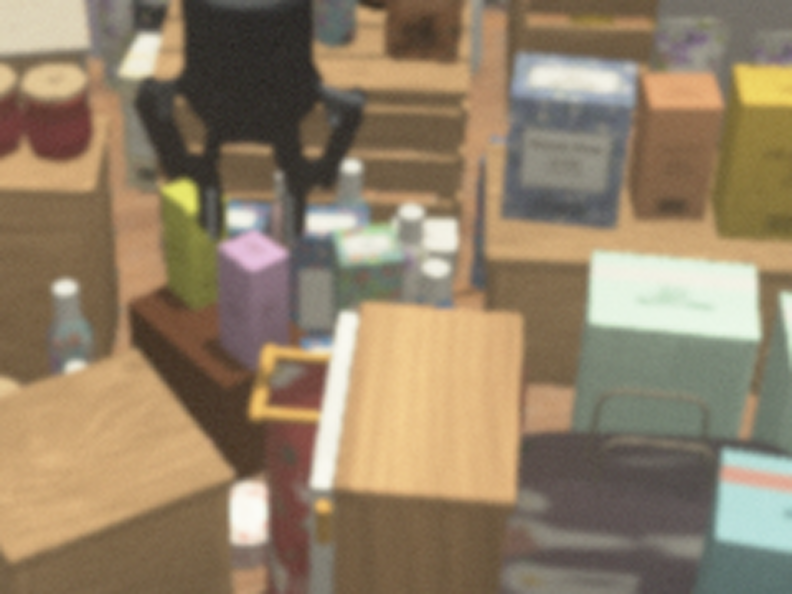

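View pics/top1c.png

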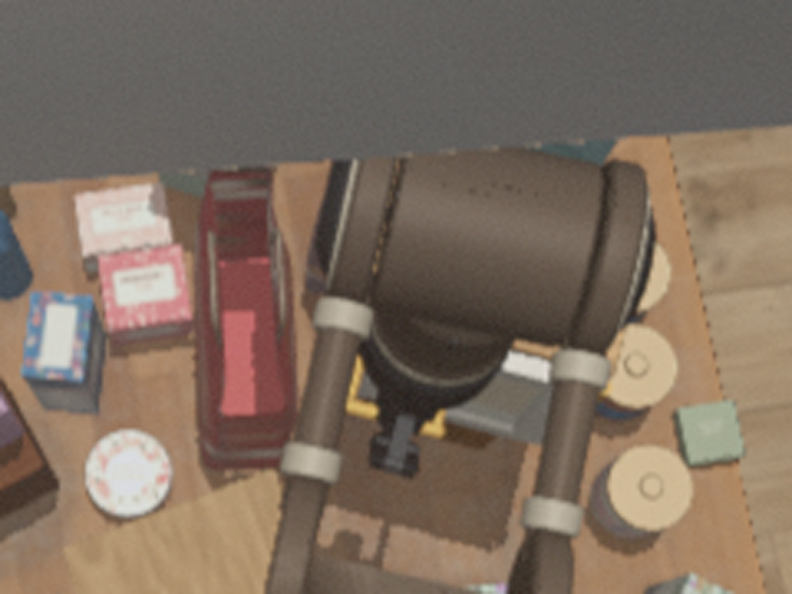

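```bash
python3 -m crank '[{"offset":[4,0,0],"turn":[0,0,0],"gripper":0.55},{"offset":[8,0.1,0],"turn":[0,0,0],"gripper":0.55},{"offset":[10.5,0.1,0],"turn":[0,0,0],"gripper":0.55},{"offset":[12.5,0.1,0],"turn":[0,0,0],"gripper":0.55},{"offset":[13.3,0.1,0],"turn":[0,0,0],"gripper":0.55},{"offset":[13.3,0.1,0],"turn":[0,0,0],"gripper":0.55}]' 40
python3 - <<'E'
from h import *
s=arm.get_state(); print(np.round(s["q"],3),s["tool_pos"])
for n in("side","top"):
    p,d=arm.capture(n); cv2.imwrite(f"pics/{n}2.png",p[:,:,::-1])
    x,y,w,h=dict(side=(200,120,180,135),top=(200,100,240,180))[n]
    cv2.imwrite(f"pics/{n}2c.png",cv2.resize(p[y:y+h,x:x+w,::-1],None,fx=4.4,fy=4.4,interpolation=cv2.INTER_CUBIC))
E
```

```text
t: 2.95
tool_pos: [405.5, -109.7, 319.1]
tcp_rot: [1.513, 0.983, -1.517]
force: [-4.9, 2.1, 0.9]
grip_width: 38.5
[-3.690e-01 -1.790e-01  1.973e+00  1.000e-03  1.353e+00  5.400e-02] [ 405.47442745 -109.70049928  319.12335791]
```

View pics/side2c.png

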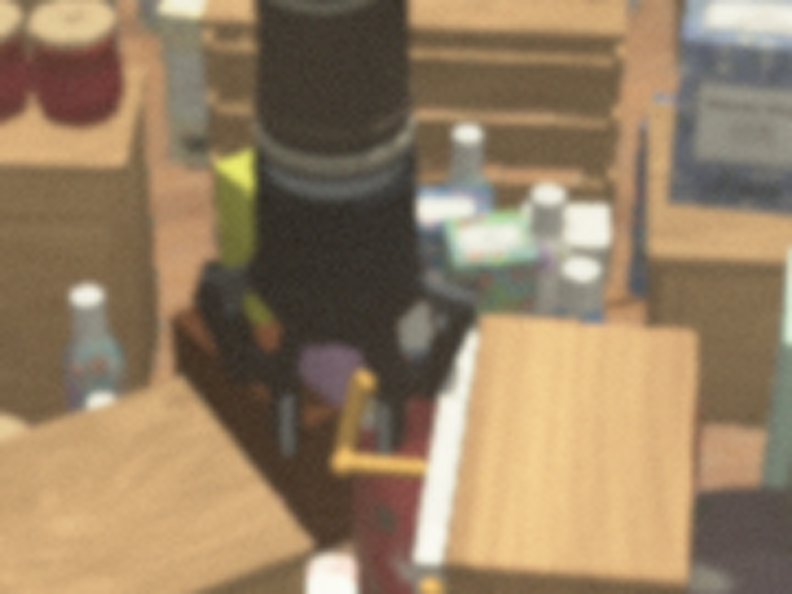

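```bash
python3 -m crank '[{"offset":[0,-0.3,0],"turn":[0,0,0],"gripper":0.8},{"offset":[0,-0.3,0],"turn":[0,0,0],"gripper":1},{"offset":[0,-0.3,0],"turn":[0,0,0],"gripper":1},{"offset":[0,-0.3,0],"turn":[0,0,0],"gripper":1},{"offset":[0,-0.3,0],"turn":[0,0,0],"gripper":1},{"offset":[0,-0.3,0],"turn":[0,0,0],"gripper":1}]' 40
python3 - <<'E'
from h import *
s=arm.get_state(); print(np.round(s["q"],3),s["tool_pos"])
H0=np.array(s["tool_pos"]); R0=Rn.from_rotvec(s["tcp_rot"]).as_matrix()
print('tcp in hinge frame',Rz(YAW).T@(H0-HG))
T=[]
for th in np.arange(0.1,1.75,0.1):
    R=Rz(th); T.append((HG+R@(H0-HG),R@R0))
rows(T)
E
```

```text
t: 3.55
tool_pos: [411.5, -112.0, 323.4]
tcp_rot: [1.521, 0.961, -1.498]
force: [16.5, -6.3, -9.5]
grip_width: 8.4
[-3.680e-01 -1.860e-01  1.970e+00  1.000e-03  1.337e+00  5.500e-02] [ 411.54552591 -111.97885763  323.40085516]
tcp in hinge frame [-48.66605546 126.79292892 -16.59914484]
{"offset":[-0.03, -1.24, 0.54],"turn":[-0.1, 0.002, -0.0], # mm 14 deg 6
{"offset":[-0.05, -2.43, 1.21],"turn":[-0.2, 0.004, -0.0], # mm 27 deg 11
{"offset":[-0.08, -3.54, 1.98],"turn":[-0.3, 0.006, -0.001], # mm 41 deg 17
{"offset":[-0.1, -4.57, 2.87],"turn":[-0.4, 0.008, -0.001], # mm 54 deg 23
{"offset":[-0.12, -5.5, 3.85],"turn":[-0.5, 0.01, -0.001], # mm 67 deg 29
{"offset":[-0.14, -6.34, 4.93],"turn":[-0.6, 0.012, -0.001], # mm 80 deg 34
{"offset":[-0.16, -7.06, 6.08],"turn":[-0.7, 0.014, -0.001], # mm 93 deg 40
{"offset":[-0.17, -7.66, 7.29],"turn":[-0.8, 0.016, -0.002], # mm 106 deg 46
{"offset":[-0.18, -8.14, 8.56],"turn":[-0.9, 0.019, -0.002], # mm 118 deg 52
{"offset":[-0.19, -8.49, 9.87],"turn":[-1.0, 0.021, -0.002], # mm 130 deg 57
{"offset":[-0.2, -8.7, 11.21],"turn":[-1.1, 0.023, -0.002], # mm 142 deg 63
{"offset":[-0.21, -8.79, 12.57],"turn":[-1.2, 0.025, -0.002], # mm 153 deg 69
{"offset":[-0.21, -8.73, 13.93],"turn":[-1.3, 0.027, -0.003], # mm 164 deg 74
{"offset":[-0.21, -8.54, 15.27],"turn":[-1.4, 0.029, -0.003], # mm 175 deg 80
{"offset":[-0.2, -8.22, 16.59],"turn":[-1.5, 0.031, -0.003], # mm 185 deg 86
{"offset":[-0.2, -7.77, 17.87],"turn":[-1.6, 0.033, -0.003], # mm 195 deg 92
{"offset":[-0.19, -7.19, 19.1],"turn":[-1.7, 0.035, -0.003], # mm 204 deg 97
```

```bash
python3 -m crank '[{"offset":[0,-0.6,0.25],"turn":[-0.05,0,0],"gripper":1},{"offset":[0,-1.2,0.55],"turn":[-0.1,0,0],"gripper":1},{"offset":[0,-1.9,0.9],"turn":[-0.15,0,0],"gripper":1},{"offset":[0,-2.4,1.2],"turn":[-0.2,0,0],"gripper":1},{"offset":[0,-3.0,1.6],"turn":[-0.25,0,0],"gripper":1},{"offset":[-0.1,-3.5,2.0],"turn":[-0.3,0,0],"gripper":1},{"offset":[-0.1,-4.6,2.9],"turn":[-0.4,0.01,0],"gripper":1}]' 40
python3 - <<'E'
from h import *
s=arm.get_state(); print(np.round(s["q"],3),s["tool_pos"])
E
```

```text
t: 4.13
tool_pos: [358.1, -120.3, 323.3]
tcp_rot: [1.234, 1.184, -1.206]
force: [1.4, -5.7, -5.4]
grip_width: 8.5
[-0.448 -0.299  2.058  0.01   1.362 -0.431] [ 358.10998206 -120.27354553  323.30005093]
```

Run:
```python
from h import *
s=arm.get_state()
H0=np.array(s["tool_pos"]); R0=Rn.from_rotvec(s["tcp_rot"]).as_matrix()
Y=R0[:,1]; print('tool yaw rel',np.arctan2(Y[1],Y[0])-YAW)
hg=HG+np.array([2,-1,0]); v=H0-hg; print(np.hypot(*v[:2]), np.arctan2(v[1],v[0])-YAW-np.arctan2(125,-52))
T=[]
for th in np.arange(0.1,1.4,0.1):
    R=Rz(th); T.append((hg+R@(H0-hg),R@R0)); print(np.hypot(*T[-1][0][:2]).round())
rows(T)
```

```text
tool yaw rel 0.41038708688665004
136.55635815833713 0.3857372907888643
368.0
359.0
351.0
345.0
341.0
339.0
339.0
340.0
344.0
349.0
356.0
364.0
374.0
{"offset":[-0.03, -1.25, 0.56],"turn":[-0.1, 0.002, -0.0], # mm 14 deg 6
{"offset":[-0.06, -2.43, 1.23],"turn":[-0.2, 0.005, -0.0], # mm 27 deg 11
{"offset":[-0.08, -3.54, 2.03],"turn":[-0.3, 0.007, -0.0], # mm 41 deg 17
{"offset":[-0.11, -4.57, 2.93],"turn":[-0.4, 0.009, -0.0], # mm 54 deg 23
{"offset":[-0.13, -5.5, 3.92],"turn":[-0.5, 0.011, -0.0], # mm 68 deg 29
{"offset":[-0.15, -6.33, 5.01],"turn":[-0.6, 0.014, -0.0], # mm 81 deg 34
{"offset":[-0.17, -7.04, 6.17],"turn":[-0.7, 0.016, -0.0], # mm 94 deg 40
{"offset":[-0.18, -7.64, 7.4],"turn":[-0.8, 0.018, -0.001], # mm 106 deg 46
{"offset":[-0.19, -8.11, 8.68],"turn":[-0.9, 0.021, -0.001], # mm 119 deg 52
{"offset":[-0.2, -8.45, 10.0],"turn":[-1.0, 0.023, -0.001], # mm 131 deg 57
{"offset":[-0.21, -8.65, 11.35],"turn":[-1.1, 0.025, -0.001], # mm 143 deg 63
{"offset":[-0.21, -8.72, 12.72],"turn":[-1.2, 0.028, -0.001], # mm 154 deg 69
{"offset":[-0.21, -8.65, 14.08],"turn":[-1.3, 0.03, -0.001], # mm 165 deg 74
```

```bash
python3 -m crank '[{"offset":[0,-1.25,0.55],"turn":[-0.1,0,0],"gripper":1},{"offset":[-0.05,-2.4,1.25],"turn":[-0.2,0,0],"gripper":1},{"offset":[-0.1,-3.55,2.0],"turn":[-0.3,0.01,0],"gripper":1},{"offset":[-0.1,-4.55,2.95],"turn":[-0.4,0.01,0],"gripper":1},{"offset":[-0.1,-5.5,3.9],"turn":[-0.5,0.01,0],"gripper":1},{"offset":[-0.15,-6.3,5.0],"turn":[-0.6,0.01,0],"gripper":1}]'
python3 - <<'E'
from h import *
s=arm.get_state();print(np.round(s["q"],3))
H0=np.array(s["tool_pos"]); R0=Rn.from_rotvec(s["tcp_rot"]).as_matrix()
Y=R0[:,1]; print('tool yaw rel',np.arctan2(Y[1],Y[0])-YAW)
hg=HG+np.array([2,-1,0]); v=H0-hg; print(np.hypot(*v[:2]), np.arctan2(v[1],v[0])-YAW-np.arctan2(125,-52))
T=[]
for th in np.arange(0.1,1.1,0.1):
    R=Rz(th); T.append((hg+R@(H0-hg),R@R0))
rows(T)
E
```

```text
t: 4.63
tool_pos: [293.4, -169.7, 323.3]
tcp_rot: [0.78, 1.416, -0.753]
force: [0.0, -2.4, -7.6]
grip_width: 8.7
[-0.671 -0.388  2.118  0.019  1.4   -1.26 ]
tool yaw rel 1.0152814098823355
136.66109375964177 0.9909022281114206
{"offset":[-0.02, -1.25, 0.56],"turn":[-0.1, 0.002, 0.0], # mm 14 deg 6
{"offset":[-0.05, -2.43, 1.24],"turn":[-0.2, 0.004, 0.001], # mm 27 deg 11
{"offset":[-0.07, -3.54, 2.03],"turn":[-0.3, 0.006, 0.001], # mm 41 deg 17
{"offset":[-0.08, -4.57, 2.93],"turn":[-0.4, 0.009, 0.002], # mm 54 deg 23
{"offset":[-0.1, -5.5, 3.93],"turn":[-0.5, 0.011, 0.002], # mm 68 deg 29
{"offset":[-0.11, -6.33, 5.02],"turn":[-0.6, 0.013, 0.003], # mm 81 deg 34
{"offset":[-0.12, -7.05, 6.18],"turn":[-0.7, 0.015, 0.003], # mm 94 deg 40
{"offset":[-0.13, -7.64, 7.41],"turn":[-0.8, 0.017, 0.004], # mm 106 deg 46
{"offset":[-0.13, -8.11, 8.69],"turn":[-0.9, 0.019, 0.004], # mm 119 deg 52
{"offset":[-0.13, -8.45, 10.02],"turn":[-1.0, 0.021, 0.005], # mm 131 deg 57
```

```bash
python3 -m crank '[{"offset":[0,-1.25,0.55],"turn":[-0.1,0,0],"gripper":1},{"offset":[-0.05,-2.4,1.25],"turn":[-0.2,0,0],"gripper":1},{"offset":[-0.1,-3.55,2.0],"turn":[-0.3,0.01,0],"gripper":1},{"offset":[-0.1,-4.55,2.95],"turn":[-0.4,0.01,0],"gripper":1},{"offset":[-0.1,-5.5,3.9],"turn":[-0.5,0.01,0],"gripper":1},{"offset":[-0.1,-6.3,5.0],"turn":[-0.6,0.01,0],"gripper":1},{"offset":[-0.1,-7.05,6.2],"turn":[-0.7,0.015,0],"gripper":1},{"offset":[-0.15,-7.65,7.4],"turn":[-0.8,0.015,0],"gripper":1},{"offset":[-0.15,-7.65,7.4],"turn":[-0.8,0.015,0],"gripper":1},{"offset":[-0.15,-7.65,7.4],"turn":[-0.8,0.015,0],"gripper":1}]'
python3 - <<'E'
from h import *
s=arm.get_state();print(np.round(s["q"],3))
H0=np.array(s["tool_pos"]); R0=Rn.from_rotvec(s["tcp_rot"]).as_matrix()
Y=R0[:,1]; print('tool yaw rel',np.arctan2(Y[1],Y[0])-YAW)
hg=HG+np.array([2,-1,0]); v=H0-hg; print(np.hypot(*v[:2]), np.arctan2(v[1],v[0])-YAW-np.arctan2(125,-52))
for n in("side","top"):
    p,d=arm.capture(n); cv2.imwrite(f"pics/{n}3.png",p[:,:,::-1])
E
```

```text
t: 5.47
tool_pos: [269.8, -274.5, 323.3]
tcp_rot: [0.159, 1.561, -0.135]
force: [-2.2, -2.0, -6.1]
grip_width: 8.6
[-0.919 -0.262  2.03   0.014  1.381 -2.305]
tool yaw rel 1.812626708254633
137.64082143591688 -4.4876826346422005
```

View pics/side3.png

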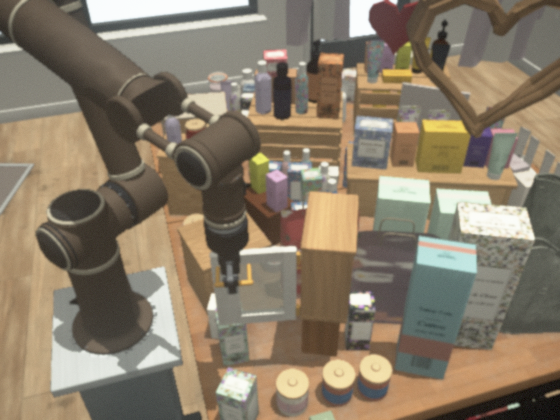

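View pics/top3.png

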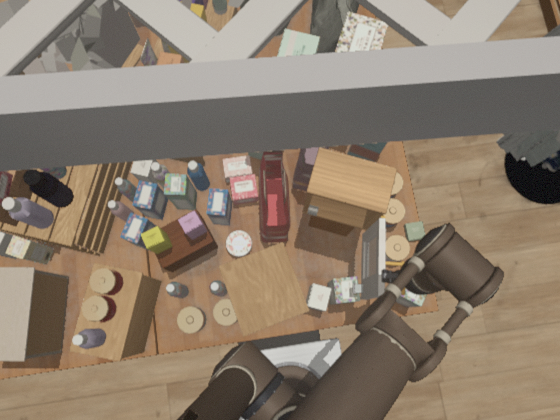

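```bash
cat > fit.py <<'E'
import numpy as np
from scipy.optimize import least_squares
D=[([1.044,.309,1.635,0,1.2,-.07],[275.3,560.2,230.06]),
([.97335,.14249,1.34714,0,1.63834,-.1395],[302.07,520.76,480.36]),
([-.371,-.228,1.753,0,1.614,.054],[406.77,-111.29,454.4]),
([-.369,-.179,1.973,0,1.353,.054],[405.47,-109.7,319.12]),
([-.368,-.186,1.97,0,1.337,.055],[411.55,-111.98,323.4]),
([-.448,-.299,2.058,.01,1.362,-.431],[358.11,-120.27,323.3]),
([-.671,-.388,2.118,.019,1.4,-1.26],[293.4,-169.7,323.3]),
([-.919,-.262,2.03,.014,1.381,-2.305],[269.8,-274.5,323.3])]
def f(p):
    r=[]
    a,L2,L3,h,d,e=p
    for q,x in D:
        s=q[1]+q[2]; t=s+q[4]
        R=a+L2*np.sin(q[1])+L3*np.sin(s)+e*np.sin(t-np.pi/2)*0; z=h+L2*np.cos(q[1])+L3*np.cos(s)
        # tool deviation: approx Lt 250
        R+=e*np.sin(t); z+=e*(np.cos(t)+1)
        y=d; c,sn=np.cos(q[0]),np.sin(q[0])
        r+=[c*R-sn*y-x[0],sn*R+c*y-x[1],z-x[2]]
    return r
s=least_squares(f,[0,400,400,0,43,250]); print(s.x.round(1),np.abs(s.fun).max(),s.fun.round(1))
E
python3 fit.py
python3 - <<'E'
from h import *
s=arm.get_state(); P=np.array(s["tool_pos"]);R=Rn.from_rotvec(s["tcp_rot"]).as_matrix()
C=cloud("top",np.load("top0.npy"))
Lc=np.array([459.3,271.1]); a=np.deg2rad(18.8); e=np.array([np.cos(a),np.sin(a)]); n=np.array([-e[1],e[0]])
q=C[...,:2]-Lc; X=q@e;Y=q@n;Z=C[...,2]
for x0 in range(-240,120,20):
    print(x0,[int(np.nanmax(np.where((X>=x0)&(X<x0+20)&(Y>=y0)&(Y<y0+20),Z,-9))) for y0 in range(-120,120,20)])
E
```

```text
[ -6.7 480.3 526.6 -37.2  45.3 427.8] 6.431080629598114 [ 1.6  6.1 -1.7 -6.4 -5.6  0.6 -6.4  4.2  0.4  1.7  0.8 -0.3  4.1  0.3
  0.1  2.2 -2.6  0.  -1.7 -4.1  0.6 -2.  -1.8  0.2]
-240 [194, 190, 88, 83, 83, 80, 82, 84, 85, 6, 6, 5]
-220 [196, 189, 82, 83, 81, 83, 86, 86, 84, 2, 5, 5]
-200 [193, 125, 125, 77, 4, 81, 83, 84, 81, 2, 4, 3]
-180 [1179, 167, 168, 123, 4, 5, 82, 81, 85, 5, 5, 7]
-160 [1180, 1179, 1139, 120, 2, 5, 5, 4, 5, 3, 4, 224]
-140 [1179, 5, 1109, 1098, 4, 5, 164, 168, 117, 4, 6, 228]
-120 [0, 5, 6, 5, 4, 3, 166, 166, 116, 5, 229, 230]
-100 [1119, 1119, 9, 3, 6, 6, 9, 113, 3, 226, 228, 288]
-80 [1120, 1119, 6, 5, 6, 5, 3, 6, 224, 227, 229, 299]
-60 [1119, 1043, 124, 125, 125, 122, 125, 122, 5, 228, 272, 298]
-40 [1082, 1083, 226, 125, 123, 129, 126, 124, 2, 5, 226, 297]
-20 [1085, 1085, 230, 125, 223, 228, 227, 225, 4, 4, 4, 229]
0 [229, 227, 228, 124, 228, 228, 228, 227, 4, 5, 3, 6]
20 [121, -9, 121, 123, 171, 224, 224, 225, 155, 153, 3, 7]
40 [121, 118, 124, 118, 118, 117, 153, 153, 154, 154, 150, 8]
60 [187, 172, 3, 2, 9, 3, 154, 153, 156, 153, 146, 5]
80 [187, 187, 188, 4, 149, 154, 151, 154, 154, 148, -9, 3]
100 [188, 188, 188, 83, 152, 153, 152, 149, 146, -9, -9, 5]
```

Run:
```python
from h import *
p=cv2.imread("pics/top0.png"); 
cv2.imwrite("pics/blk.png",cv2.resize(p[205:305,90:240],None,fx=5.3,fy=5.3,interpolation=cv2.INTER_CUBIC))
C=cloud("top",np.load("top0.npy")); Z=C[...,2]
m=((Z>215)&(Z<240)).astype(np.uint8); m[:262]=0
k,l,st,ce=cv2.connectedComponentsWithStats(m); i=l[320,100] or 1+st[1:,4].argmax()
v,u=np.where(l==i); print(st[i])
P=np.array([plane("top",a,b,226)[:2] for a,b in zip(u,v)]).astype(np.float32); r=cv2.minAreaRect(P); print(r,cv2.boxPoints(r))
Lc=np.array([459.3,271.1])
for a in (18.8,22,25,28):
    a_=np.deg2rad(a);e=np.array([np.cos(a_),np.sin(a_)]); n=np.array([-e[1],e[0]])
    print(a,[( (c-Lc)@e,(c-Lc)@n) for c in cv2.boxPoints(r)])
```

```text
[  69  263   74   99 2773]
((302.001708984375, 394.6447448730469), (122.4611587524414, 207.2417755126953), 70.06914520263672) [[183.71458 372.4045 ]
 [378.54355 301.7587 ]
 [420.28882 416.88498]
 [225.45987 487.5308 ]]
18.8 [(np.float64(-228.23576131755482), np.float64(184.71156547900665)), (np.float64(-66.56778851469383), np.float64(55.04806727366182)), (np.float64(10.051591455200743), np.float64(150.57920831432548)), (np.float64(-151.61636690293886), np.float64(280.24270160228605))]
22 [(np.float64(-217.5690103688742), np.float64(197.16402028011584)), (np.float64(-63.39112767233468), np.float64(58.67814849441286)), (np.float64(18.441476682560474), np.float64(149.7833248566671)), (np.float64(-135.73639186627616), np.float64(288.2691909263271))]
25 [(np.float64(-206.9520720636188), np.float64(208.28049604915944)), (np.float64(-60.23327532297081), np.float64(61.91536741528549)), (np.float64(26.255256815313857), np.float64(148.6128996988929)), (np.float64(-120.4635260961748), np.float64(294.97802188412396))]
28 [(np.float64(-195.76789251389928), np.float64(218.82608945593208)), (np.float64(-56.91032775271033), np.float64(64.98288061775725)), (np.float64(33.99707311411699), np.float64(147.03513691300006)), (np.float64(-104.86047817436089), np.float64(300.87833858760735))]
```

View pics/blk.png

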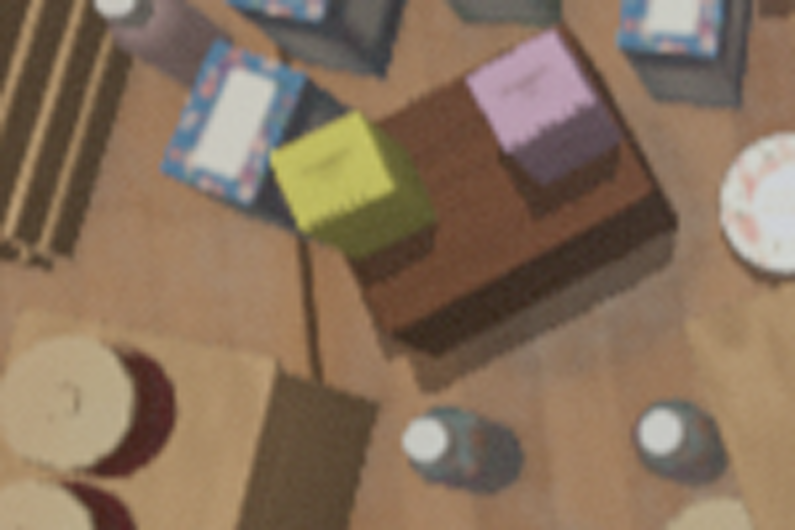

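Run:
```python
from h import *
for nm,q in(("lime",[(272,158),(360,112),(395,185),(308,232)]),("lilac",[(467,85),(555,30),(597,100),(510,155)])):
    W=np.array([plane("top",90+a/5.3-.4,205+b/5.3-.4,225)[:2] for a,b in q]); print(nm,W.round(1).tolist(),W.mean(0),[np.linalg.norm(W[i]-W[i-1]).round(1) for i in range(4)],[np.rad2deg(np.arctan2(*(W[i]-W[i-1])[::-1])).round(1) for i in range(4)])
p=cv2.imread("pics/side0.png"); cv2.imwrite("pics/lims.png",cv2.resize(p[145:225,235:345],None,fx=7,fy=7,interpolation=cv2.INTER_CUBIC))
for c in([459,271,225],[456,267,225]): print(proj("side",c))
```

```text
lime [[471.5, 297.8], [486.7, 256.0], [450.8, 243.8], [435.2, 284.9]] [461.06356744 270.63630845] [np.float64(38.4), np.float64(44.5), np.float64(38.0), np.float64(44.0)] [np.float64(19.5), np.float64(-69.9), np.float64(-161.2), np.float64(110.7)]
lilac [[492.0, 206.3], [511.6, 163.5], [476.2, 148.3], [456.8, 190.6]] [484.12693817 177.18898791] [np.float64(38.6), np.float64(47.1), np.float64(38.5), np.float64(46.5)] [np.float64(24.1), np.float64(-65.4), np.float64(-156.8), np.float64(114.7)]
(np.float64(256.66790939633245), np.float64(158.95834938933626))
(np.float64(256.0016563532391), np.float64(159.91313495711904))
```

View pics/lims.png

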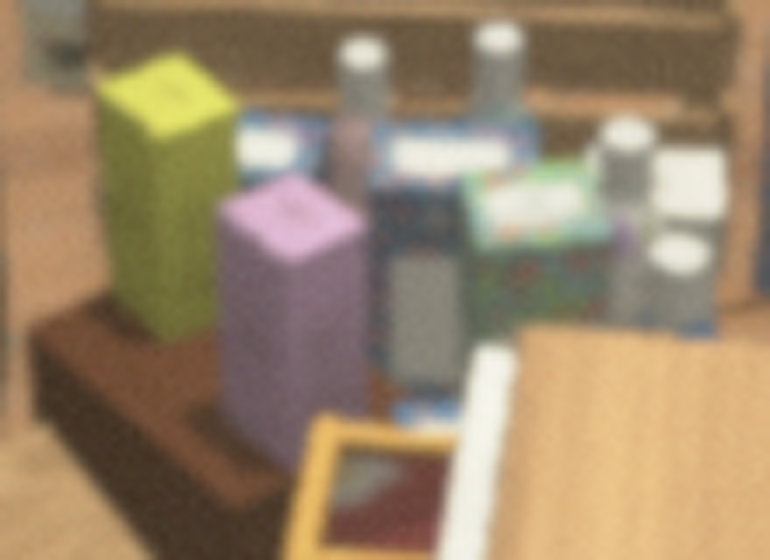

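```bash
python3 -m crank '[{"offset":[0,0,0],"turn":[0,0,0],"gripper":0.6},{"offset":[0,0,0],"turn":[0,0,0],"gripper":0.55},{"offset":[0,0,0],"turn":[0,0,0],"gripper":0.55},{"offset":[0,0,0],"turn":[0,0,0],"gripper":0.55},{"offset":[-4,0,0],"turn":[0,0,0],"gripper":0.55},{"offset":[-8,0,0],"turn":[0,0,0],"gripper":0.55},{"offset":[-12,0,0],"turn":[0,0,0],"gripper":0.55},{"offset":[-16,0,0],"turn":[0,0,0],"gripper":0.55},{"offset":[-18,0,0],"turn":[0,0,0],"gripper":0.55}]'
python3 - <<'E'
from h import *
s=arm.get_state();print(np.round(s["q"],4))
L=np.array([462,271,0]); az=np.deg2rad(19.3)
def pick(al,xg,hg,back,zt):
    R=tooldir(az,al); d=R[:,0]; G=L+Rz(az)@np.array([xg,0,0])+np.array([0,0,zt+hg]); return G+d*(19-back),R
rows([pick(np.deg2rad(48),-10,75,130,120)])
print(pick(np.deg2rad(48),-10,75,130,120))
E
```

```text
t: 6.32
tool_pos: [269.6, -277.0, 509.6]
tcp_rot: [0.153, 1.554, -0.139]
force: [0.4, -1.4, -0.7]
grip_width: 38.4
[-0.9238 -0.2994  1.7022  0.0149  1.7375 -2.3063]
{"offset":[23.75, 52.97, 1.23],"turn":[-0.501, -0.703, 0.185], # mm 581 deg 51
(array([382.46259305, 243.14639622, 277.48907563]), array([[ 0.6315261 , -0.33051439,  0.70138079],
       [ 0.2211573 ,  0.94380095,  0.24562006],
       [-0.74314483,  0.        ,  0.66913061]]))
```

Run:
```python
from h import *
al=np.deg2rad(48)
rows([([440,-40,490],tooldir(np.deg2rad(0),al)),([400,235,400],tooldir(np.deg2rad(19.3),al))])
```

```text
{"offset":[2.35, 26.42, 12.34],"turn":[-0.181, -0.719, 0.059], # mm 293 deg 43
{"offset":[11.52, 52.61, 3.23],"turn":[-0.501, -0.703, 0.185], # mm 540 deg 51
```

```bash
python3 -m crank '[{"offset":[2.3,26,12.3],"turn":[-0.18,-0.72,0.06],"gripper":0.3},{"offset":[2.3,26,12.3],"turn":[-0.18,-0.72,0.06],"gripper":0.2},{"offset":[2.3,26,12.3],"turn":[-0.18,-0.72,0.06],"gripper":0.2},{"offset":[2.3,26,12.3],"turn":[-0.18,-0.72,0.06],"gripper":0.2},{"offset":[2.3,26,12.3],"turn":[-0.18,-0.72,0.06],"gripper":0.2},{"offset":[2.3,26,12.3],"turn":[-0.18,-0.72,0.06],"gripper":0.2},{"offset":[2.3,26,12.3],"turn":[-0.18,-0.72,0.06],"gripper":0.2},{"offset":[11.5,52.6,3.2],"turn":[-0.5,-0.7,0.185],"gripper":0.2},{"offset":[11.5,52.6,3.2],"turn":[-0.5,-0.7,0.185],"gripper":0.2},{"offset":[11.5,52.6,3.2],"turn":[-0.5,-0.7,0.185],"gripper":0.2},{"offset":[11.5,52.6,3.2],"turn":[-0.5,-0.7,0.185],"gripper":0.2},{"offset":[11.5,52.6,3.2],"turn":[-0.5,-0.7,0.185],"gripper":0.2},{"offset":[11.5,52.6,3.2],"turn":[-0.5,-0.7,0.185],"gripper":0.2},{"offset":[11.5,52.6,3.2],"turn":[-0.5,-0.7,0.185],"gripper":0.2},{"offset":[11.5,52.6,3.2],"turn":[-0.5,-0.7,0.185],"gripper":0.2},{"offset":[11.5,52.6,3.2],"turn":[-0.5,-0.7,0.185],"gripper":0.2}]'
python3 - <<'E'
from h import *
s=arm.get_state();q=s["q"];print(np.round(q,4),s["tool_pos"]); R=Rn.from_rotvec(s["tcp_rot"]).as_matrix(); print(R.round(3),q[1]+q[2]+q[4])
rows([([400,235,400],tooldir(np.deg2rad(19.3),np.deg2rad(48)))])
E
```

```text
t: 7.65
tool_pos: [395.9, 241.1, 398.1]
tcp_rot: [-0.144, 0.835, 0.329]
force: [0.3, -0.8, 0.3]
grip_width: 68.4
[ 0.5365 -0.583   2.2396 -0.1751  0.7739 -1.3013] [395.948382   241.12663373 398.12396945]
[[ 0.624 -0.341  0.703]
 [ 0.229  0.94   0.253]
 [-0.747  0.004  0.665]] 2.430433747957441
{"offset":[-0.03, -0.71, 0.25],"turn":[0.006, -0.006, -0.01], # mm 8 deg 1
```

```bash
cat > kin.py <<'E'
import numpy as np
from scipy.optimize import least_squares
from scipy.spatial.transform import Rotation as Rn
def fk(q,p):
    a,L2,L3,h,d,Lt=p
    # link dir = z of frame; pitch = rot about y ; q=0 -> up
    R=Rn.from_euler('z',q[0]).as_matrix(); x=np.array([0,0,h])+R@np.array([a,d,0])
    R=R@Rn.from_euler('y',q[1]).as_matrix(); x=x+R@[0,0,L2]
    R=R@Rn.from_euler('y',q[2]).as_matrix(); x=x+R@[0,0,L3]
    R=R@Rn.from_euler('z',q[3]).as_matrix()@Rn.from_euler('y',q[4]).as_matrix(); x=x+R@[0,0,Lt]
    return x,R   # R[:,2]=tool axis (before q6)
D=[([1.044,.309,1.635,0,1.2,-.07],[275.3,560.2,230.06]),
([.97335,.14249,1.34714,0,1.63834,-.1395],[302.07,520.76,480.36]),
([-.371,-.228,1.753,0.001,1.614,.054],[406.77,-111.29,454.4]),
([-.368,-.186,1.97,0.001,1.337,.055],[411.55,-111.98,323.4]),
([-.448,-.299,2.058,.01,1.362,-.431],[358.11,-120.27,323.3]),
([-.671,-.388,2.118,.019,1.4,-1.26],[293.4,-169.7,323.3]),
([-.919,-.262,2.03,.014,1.381,-2.305],[269.8,-274.5,323.3]),
([-0.9238,-0.2994,1.7022,0.0149,1.7375,-2.3063],[269.6,-277,509.6]),
([0.5365,-0.583,2.2396,-0.1751,0.7739,-1.3013],[395.95,241.13,398.12])]
f=lambda p:np.concatenate([fk(q,p)[0]-x for q,x in D])
s=least_squares(f,[0,480,520,240,45,270],loss='soft_l1'); PAR=s.x
if __name__=="__main__":
    print(s.x.round(1),f(s.x).round(1))
    print(fk(D[-1][0],PAR)[1][:,2])
def ik(pos,R,q0):
    "R tool matrix; x=tool axis"
    lo=np.array([-3.06,-.79,.05,-1.19,.05]);hi=np.array([3.06,1.96,2.63,4.34,2.64])
    g=lambda q:np.concatenate([(fk(q,PAR)[0]-pos)/100,(fk(q,PAR)[1][:,2]-R[:,0])*3])
    r=least_squares(g,np.clip(q0[:5],lo+.01,hi-.01),bounds=(lo,hi)); return r.x,np.abs(r.fun).max()
E
python3 kin.py
cat > a.py <<'E'
from h import *; from kin import *
s=arm.get_state()
L=np.array([462,271,0]); az=np.deg2rad(19.3)
for al in(38,42,45,48,52):
    al=np.deg2rad(al)
    for b in(130,60,0):
        R=tooldir(az,al);P=L+Rz(az)@np.array([-10,0,0])+[0,0,195]+R[:,0]*(19-b)
        q,e=ik(P,R,s["q"]); print('pick',np.rad2deg(al).round(),b,q.round(2),e.round(3))
    R=tooldir(YAW,al)
    for x in(-200,-100,-24):
        P=cab([x,0,75])+R[:,0]*19; q,e=ik(P,R,np.r_[-.4,s["q"][1:]]); print('  ins',x,q.round(2),e.round(3))
E
python3 a.py
```

```text
[ -7.4 472.6 525.4 287.1  43.4 317.2] [  1.3   1.7  -1.6  -7.4 -10.4  -0.1  -7.5   2.9  -0.1   1.   -0.2  -0.2
   1.   -0.7  -0.    0.6  -0.7   0.8   0.6  -1.    0.1  -7.2   9.5  -0.3
  -0.3  -0.2   1.5]
[ 0.62398646  0.22941232 -0.74700126]
pick 38.0 130 [ 0.65 -0.61  2.6  -0.76  0.36] 0.0
pick 38.0 60 [ 0.57 -0.36  2.55 -1.19  0.18] 0.04
pick 38.0 0 [ 0.49 -0.18  2.46 -1.19  0.1 ] 0.177
  ins -200 [-0.37 -0.79  2.63 -0.18  0.54] 0.4
  ins -100 [-0.51 -0.58  2.63  0.28  0.22] 0.054
  ins -24 [-0.5  -0.34  2.52  0.8   0.07] 0.0
pick 42.0 130 [ 0.62 -0.58  2.54 -0.54  0.42] 0.0
pick 42.0 60 [ 0.57 -0.34  2.52 -0.87  0.22] 0.0
pick 42.0 0 [ 0.52 -0.16  2.45 -1.19  0.13] 0.068
  ins -200 [-0.42 -0.79  2.63 -0.08  0.57] 0.334
  ins -100 [-0.52 -0.58  2.62  0.24  0.28] 0.0
  ins -24 [-0.49 -0.33  2.48  0.3   0.16] 0.0
pick 45.0 130 [ 0.6  -0.56  2.5  -0.42  0.47] 0.0
pick 45.0 60 [ 0.56 -0.34  2.48 -0.61  0.27] 0.0
pick 45.0 0 [ 0.53 -0.14  2.44 -1.11  0.15] 0.0
  ins -200 [-0.45 -0.79  2.63 -0.03  0.6 ] 0.281
  ins -100 [-0.51 -0.56  2.58  0.18  0.34] 0.0
  ins -24 [-0.49 -0.32  2.45  0.19  0.23] 0.0
pick 48.0 130 [ 0.59 -0.53  2.45 -0.34  0.52] 0.0
pick 48.0 60 [ 0.55 -0.32  2.44 -0.44  0.33] 0.0
pick 48.0 0 [ 0.52 -0.14  2.41 -0.7   0.19] 0.0
  ins -200 [-0.47 -0.79  2.63  0.01  0.63] 0.226
  ins -100 [-0.51 -0.54  2.55  0.13  0.4 ] 0.0
  ins -24 [-0.49 -0.3   2.41  0.13  0.3 ] 0.0
pick 52.0 130 [ 0.56 -0.48  2.39 -0.25  0.6 ] 0.0
pick 52.0 60 [ 0.53 -0.3   2.39 -0.3   0.41] 0.0
pick 52.0 0 [ 0.51 -0.13  2.37 -0.42  0.27] 0.0
  ins -200 [-0.5  -0.79  2.62  0.05  0.68] 0.146
  ins -100 [-0.5  -0.51  2.51  0.1   0.48] 0.0
  ins -24 [-0.48 -0.28  2.37  0.09  0.39] 0.0
```

```bash
cat > b.py <<'E'
from h import *; from kin import *
s=arm.get_state()
L=np.array([462,271,0]); az=np.deg2rad(22); al=np.deg2rad(50); R=tooldir(az,al); T=[]
q=s["q"]
for b in(120,80,40,0):
    P=L+Rz(az)@np.array([-10,0,0])+[0,0,120+73]+R[:,0]*(19-b); T.append((P,R)); q,e=ik(P,R,q); print(P.round(),q.round(2),e.round(3))
rows(T)
E
python3 b.py
```

```text
[393. 243. 270.] [ 0.52 -0.49  2.43 -0.18  0.51] 0.0
[416. 253. 240.] [ 0.51 -0.38  2.43 -0.2   0.4 ] 0.0
[440. 262. 209.] [ 0.5  -0.26  2.42 -0.25  0.3 ] 0.0
[464. 272. 178.] [ 0.49 -0.14  2.39 -0.35  0.2 ] 0.0
{"offset":[9.37, 0.24, -8.69],"turn":[-0.029, 0.029, 0.021], # mm 128 deg 3
{"offset":[13.37, 0.32, -8.81],"turn":[-0.029, 0.029, 0.021], # mm 160 deg 3
{"offset":[17.37, 0.4, -8.92],"turn":[-0.029, 0.029, 0.021], # mm 195 deg 3
{"offset":[21.36, 0.48, -9.04],"turn":[-0.029, 0.029, 0.021], # mm 232 deg 3
```

Go to the pre-grasp, then check.

```bash
python3 -m crank '[{"offset":[3,0.1,-2.9],"turn":[-0.01,0.01,0.01],"gripper":0.15},{"offset":[6,0.2,-5.8],"turn":[-0.02,0.02,0.02],"gripper":0.15},{"offset":[8.5,0.2,-8],"turn":[-0.03,0.03,0.02],"gripper":0.15},{"offset":[9.4,0.2,-8.7],"turn":[-0.03,0.03,0.02],"gripper":0.15},{"offset":[9.4,0.2,-8.7],"turn":[-0.03,0.03,0.02],"gripper":0.15},{"offset":[9.4,0.2,-8.7],"turn":[-0.03,0.03,0.02],"gripper":0.15}]'
python3 - <<'E'
from h import *
exec(open('b.py').read())
print(np.round(s["q"],2))
for n in("side","top"):
    p,d=arm.capture(n); cv2.imwrite(f"pics/{n}4.png",p[:,:,::-1])
    x,y,w,h=dict(side=(150,60,240,180),top=(60,150,240,180))[n]
    cv2.imwrite(f"pics/{n}4c.png",cv2.resize(p[y:y+h,x:x+w,::-1],None,fx=3.3,fy=3.3,interpolation=cv2.INTER_CUBIC))
E
```

```text
t: 8.15
tool_pos: [393.1, 242.2, 270.3]
tcp_rot: [-0.168, 0.862, 0.358]
force: [1.3, -0.1, -0.1]
grip_width: 72.6
[393. 243. 270.] [ 0.52 -0.49  2.43 -0.18  0.51] 0.0
[416. 253. 240.] [ 0.51 -0.38  2.43 -0.2   0.4 ] 0.0
[440. 262. 209.] [ 0.5  -0.26  2.42 -0.25  0.3 ] 0.0
[464. 272. 178.] [ 0.49 -0.14  2.39 -0.35  0.2 ] 0.0
{"offset":[-0.02, 0.09, -0.02],"turn":[-0.0, -0.001, 0.001], # mm 1 deg 0
{"offset":[3.98, 0.1, -0.02],"turn":[-0.0, -0.001, 0.001], # mm 40 deg 0
{"offset":[7.98, 0.1, -0.01],"turn":[-0.0, -0.001, 0.001], # mm 80 deg 0
{"offset":[11.98, 0.11, -0.01],"turn":[-0.0, -0.001, 0.001], # mm 120 deg 0
[ 0.52 -0.46  2.42 -0.18  0.5  -1.31]
```

View pics/side4c.png

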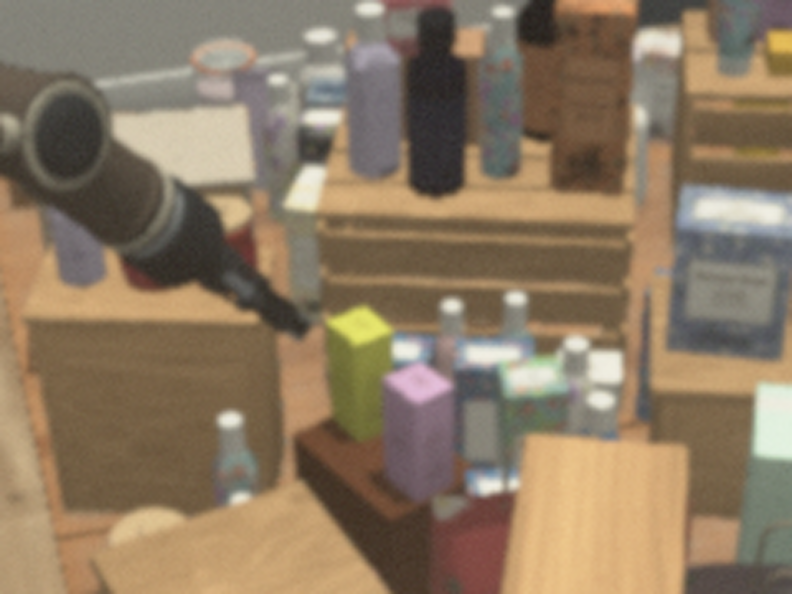

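View pics/top4c.png

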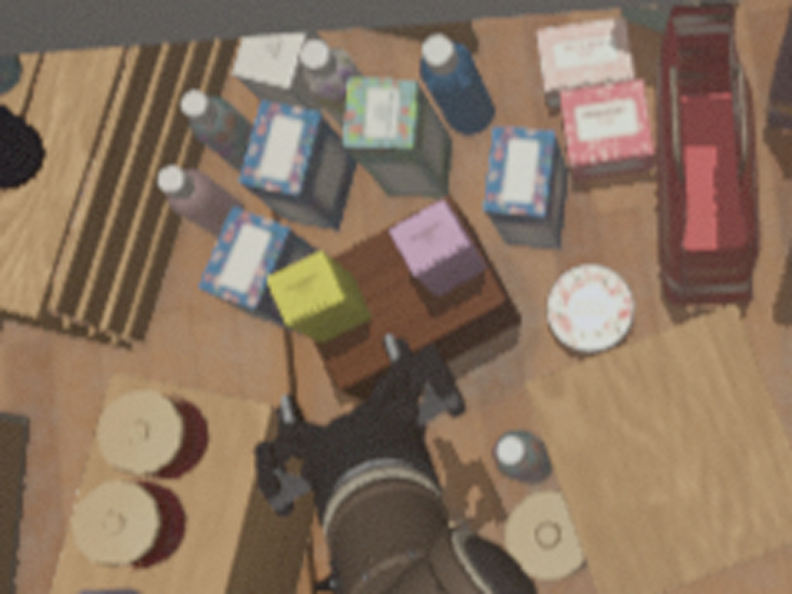

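```bash
python3 -m crank '[{"offset":[2.5,0.1,0],"turn":[0,0,0],"gripper":0.15},{"offset":[5,0.1,0],"turn":[0,0,0],"gripper":0.15},{"offset":[7.5,0.1,0],"turn":[0,0,0],"gripper":0.15},{"offset":[10,0.1,0],"turn":[0,0,0],"gripper":0.15},{"offset":[11.5,0.1,0],"turn":[0,0,0],"gripper":0.15},{"offset":[12,0.1,0],"turn":[0,0,0],"gripper":0.15},{"offset":[12,0.1,0],"turn":[0,0,0],"gripper":0.15}]'
python3 - <<'E'
from h import *
s=arm.get_state(); print(np.round(s["q"],2))
for n in("side","top"):
    p,d=arm.capture(n)
    x,y,w,h=dict(side=(170,90,160,120),top=(80,170,160,120))[n]
    cv2.imwrite(f"pics/{n}5c.png",cv2.resize(p[y:y+h,x:x+w,::-1],None,fx=5,fy=5,interpolation=cv2.INTER_CUBIC))
E
```

```text
t: 8.83
tool_pos: [467.5, 273.2, 182.4]
tcp_rot: [-0.166, 0.857, 0.358]
force: [0.3, 0.1, -1.0]
grip_width: 72.7
[ 0.49 -0.08  2.36 -0.4   0.18 -1.09]
```

View pics/side5c.png

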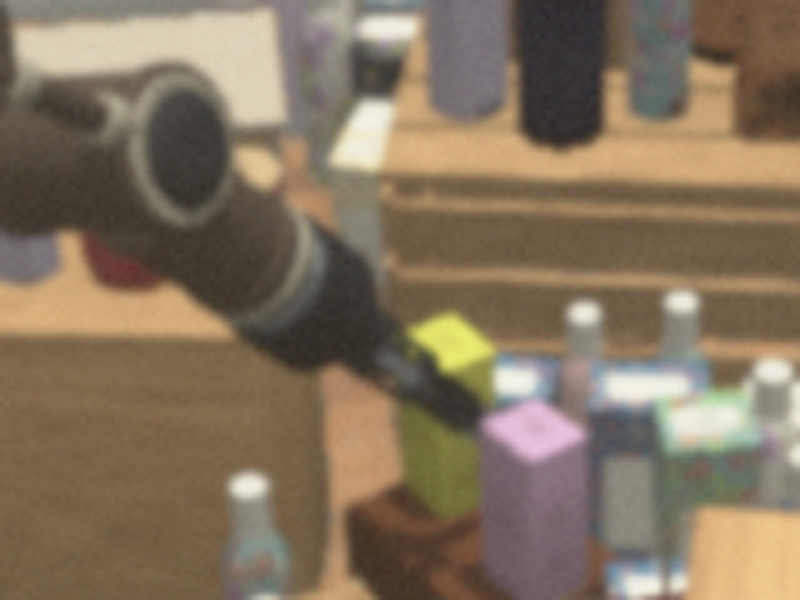

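View pics/top5c.png

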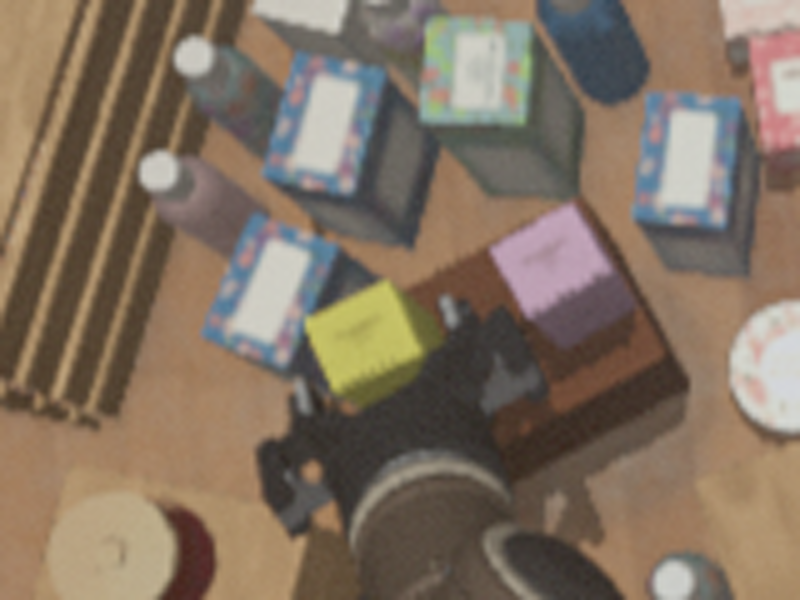

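```bash
python3 -m crank '[{"offset":[0.2,0,-0.7],"turn":[0,0,0],"gripper":0.15},{"offset":[0.2,0,-0.7],"turn":[0,0,0],"gripper":0.15},{"offset":[0.2,0,-0.7],"turn":[0,0,0],"gripper":0.4},{"offset":[0.2,0,-0.7],"turn":[0,0,0],"gripper":0.7},{"offset":[0.2,0,-0.7],"turn":[0,0,0],"gripper":1},{"offset":[0.2,0,-0.7],"turn":[0,0,0],"gripper":1},{"offset":[0.2,0,-0.7],"turn":[0,0,0],"gripper":1}]' 40
python3 - <<'E'
from h import *
s=arm.get_state(); print(np.round(s["q"],2))
E
```

```text
t: 9.52
tool_pos: [464.2, 272.5, 178.9]
tcp_rot: [-0.165, 0.852, 0.36]
force: [-3.0, -0.3, 6.2]
grip_width: 45.8
[ 0.49 -0.08  2.37 -0.45  0.16 -1.05]
```

```bash
cat > c.py <<'E'
from h import *; from kin import *
s=arm.get_state(); R0=Rn.from_rotvec(s["tcp_rot"]).as_matrix(); p0=np.array(s["tool_pos"])
print('az,pitch',np.rad2deg(np.arctan2(R0[1,0],R0[0,0])),np.rad2deg(np.arcsin(-R0[2,0])),'yaw y',np.rad2deg(np.arctan2(R0[1,1],R0[0,1])),R0[2,1])
al=np.deg2rad(50)
R1=R0
def P(x,h,R): return cab([x,0,h])+R[:,0]*19
Rc=tooldir(YAW,al)
T=[(p0+[0,0,130],R1),(p0+[-20,-10,250],R1),(np.array([455,40,430]),tooldir(np.deg2rad(0),al)),(P(-150,73+150,Rc),Rc),(P(-115,83,Rc),Rc)]
q=s["q"]
for p,R in T:
    q,e=ik(p,R,q); print(p.round(),q.round(2),e.round(3))
rows(T)
E
python3 c.py
```

```text
az,pitch 22.00690682736611 49.42157952864261 yaw y 111.97555422992956 0.0004686548528576584
[464. 272. 309.] [ 0.49 -0.33  2.26 -0.14  0.51] 0.0
[444. 262. 429.] [ 0.49 -0.45  2.1  -0.1   0.79] 0.0
[455  40 430] [-0.01 -0.6   2.18  0.01  0.87] 0.0
[ 365. -139.  380.] [-0.53 -0.79  2.35  0.08  0.88] 0.0
[ 397. -153.  240.] [-0.51 -0.59  2.54  0.11  0.49] 0.0
{"offset":[-9.87, 0.01, 8.46],"turn":[-0.0, 0.0, -0.0], # mm 130 deg 0
{"offset":[-20.44, -0.17, 14.57],"turn":[-0.0, 0.0, -0.0], # mm 251 deg 0
{"offset":[-25.29, -21.2, 9.08],"turn":[0.292, 0.01, -0.248], # mm 342 deg 22
{"offset":[-31.31, -34.42, -5.56],"turn":[0.62, 0.009, -0.526], # mm 469 deg 47
{"offset":[-19.11, -36.97, -12.83],"turn":[0.62, 0.009, -0.526], # mm 436 deg 47
```

```bash
python3 -m crank '[{"offset":[-1.5,0,1.3],"turn":[0,0,0],"gripper":1},{"offset":[-3.5,0,3],"turn":[0,0,0],"gripper":1},{"offset":[-6,0,5.2],"turn":[0,0,0],"gripper":1},{"offset":[-9,0,7.5],"turn":[0,0,0],"gripper":1},{"offset":[-12,0,9.5],"turn":[0,0,0],"gripper":1},{"offset":[-15,-0.1,11.5],"turn":[0,0,0],"gripper":1},{"offset":[-18,-0.1,13],"turn":[0,0,0],"gripper":1},{"offset":[-20,-0.2,14.5],"turn":[0,0,0],"gripper":1},{"offset":[-20.5,-0.2,14.5],"turn":[0,0,0],"gripper":1},{"offset":[-20.5,-0.2,14.5],"turn":[0,0,0],"gripper":1}]'
cat > c.py <<'E'
from h import *; from kin import *
s=arm.get_state(); R0=Rn.from_rotvec(s["tcp_rot"]).as_matrix(); p0=np.array(s["tool_pos"])
print('az,pitch',np.rad2deg(np.arctan2(R0[1,0],R0[0,0])),np.rad2deg(np.arcsin(-R0[2,0])),'yaw y',np.rad2deg(np.arctan2(R0[1,1],R0[0,1])),R0[2,1])
al=np.deg2rad(49.4)
def P(x,h,R): return cab([x,0,h])+R[:,0]*19
Rc=tooldir(YAW,al)
T=[(np.array([455,120,430]),tooldir(np.deg2rad(8),al)),(np.array([445,0,430]),tooldir(np.deg2rad(-8),al)),(P(-120,73+165,Rc),Rc),(P(-120,85,Rc),Rc)]
q=s["q"]
for p,R in T:
    q,e=ik(p,R,q); print(p.round(),q.round(2),e.round(3))
rows(T)
for n in("side",):
    p,d=arm.capture(n)
    x,y,w,h=(140,20,240,180)
    cv2.imwrite(f"pics/{n}6c.png",cv2.resize(p[y:y+h,x:x+w,::-1],None,fx=3.3,fy=3.3,interpolation=cv2.INTER_CUBIC))
E
python3 c.py
```

```text
t: 10.35
tool_pos: [443.5, 261.9, 431.2]
tcp_rot: [-0.164, 0.849, 0.36]
force: [-0.9, 0.2, -0.9]
grip_width: 45.9
az,pitch 22.040918217543197 49.23582673933476 yaw y 111.97018454372501 0.0010642752046118864
[455 120 430] [ 0.19 -0.57  2.17 -0.04  0.84] 0.0
[445   0 430] [-0.06 -0.63  2.2  -0.07  0.87] 0.0
[ 392. -151.  396.] [-0.51 -0.71  2.3   0.07  0.85] 0.0
[ 392. -151.  243.] [-0.51 -0.61  2.55  0.11  0.5 ] 0.0
{"offset":[-2.69, -13.59, -3.28],"turn":[0.184, 0.003, -0.16], # mm 142 deg 14
{"offset":[-6.24, -24.35, -7.38],"turn":[0.396, 0.003, -0.342], # mm 262 deg 30
{"offset":[-10.52, -36.42, -17.6],"turn":[0.616, 0.002, -0.531], # mm 418 deg 47
{"offset":[1.07, -36.44, -27.59],"turn":[0.616, 0.002, -0.531], # mm 457 deg 47
```

View pics/side6c.png

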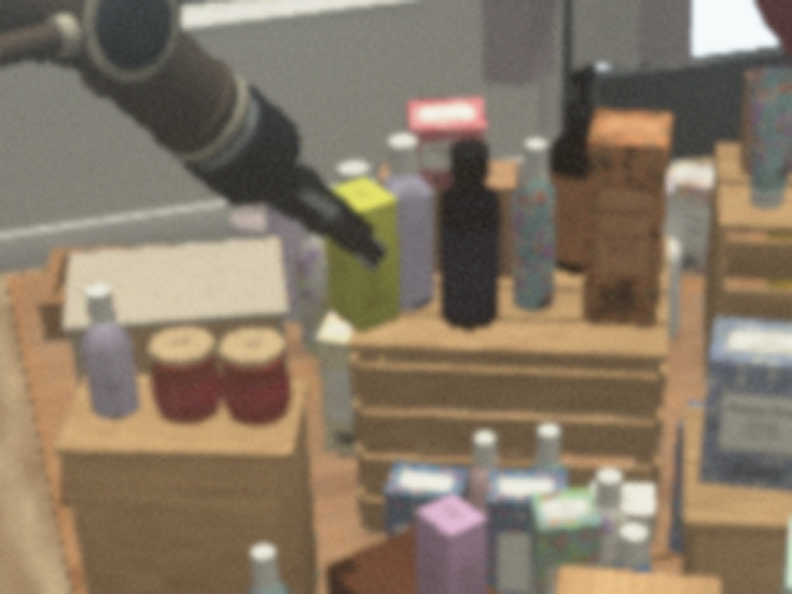

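```bash
python3 -m crank '[{"offset":[-1.3,-6.8,-1.6],"turn":[0.09,0,-0.08],"gripper":1},{"offset":[-2,-10,-2.5],"turn":[0.14,0,-0.12],"gripper":1},{"offset":[-2.7,-13.6,-3.3],"turn":[0.18,0,-0.16],"gripper":1},{"offset":[-3.9,-17,-4.6],"turn":[0.25,0,-0.22],"gripper":1},{"offset":[-5,-20.7,-6],"turn":[0.32,0,-0.28],"gripper":1},{"offset":[-6.2,-24.4,-7.4],"turn":[0.4,0,-0.34],"gripper":1},{"offset":[-7.3,-27.4,-10],"turn":[0.45,0,-0.39],"gripper":1},{"offset":[-8.4,-30.4,-12.5],"turn":[0.51,0,-0.44],"gripper":1},{"offset":[-9.5,-33.4,-15],"turn":[0.56,0,-0.49],"gripper":1},{"offset":[-10.5,-36.4,-17.6],"turn":[0.615,0,-0.53],"gripper":1},{"offset":[-10.5,-36.4,-17.6],"turn":[0.615,0,-0.53],"gripper":1},{"offset":[-10.5,-36.4,-17.6],"turn":[0.615,0,-0.53],"gripper":1},{"offset":[-10.5,-36.4,-17.6],"turn":[0.615,0,-0.53],"gripper":1},{"offset":[-10.5,-36.4,-17.6],"turn":[0.615,0,-0.53],"gripper":1}]'
cat > d.py <<'E'
from h import *; from kin import *
s=arm.get_state(); R0=Rn.from_rotvec(s["tcp_rot"]).as_matrix(); p0=np.array(s["tool_pos"])
print('az,pitch',np.rad2deg(np.arctan2(R0[1,0],R0[0,0])),np.rad2deg(np.arcsin(-R0[2,0])),'q',np.round(s["q"],2))
print('grasp cab',(Rz(YAW).T@(p0-R0[:,0]*19-O)).round(1))
al=np.deg2rad(49.4)
def P(x,h,R): return cab([x,0,h])+R[:,0]*19
Rc=tooldir(YAW,al)
T=[(P(-120,140,Rc),Rc),(P(-120,82,Rc),Rc),(P(-70,82,Rc),Rc),(P(-25,82,Rc),Rc),(P(-25,75,Rc),Rc)]
q=s["q"]
for p,R in T:
    q,e=ik(p,R,q); print(p.round(),q.round(2),e.round(3))
rows(T)
E
python3 d.py;python3 - <<'E'
from h import *
for n in("side","top"):
    p,d=arm.capture(n)
    x,y,w,h=dict(side=(170,110,220,165),top=(200,120,220,165))[n]
    cv2.imwrite(f"pics/{n}7c.png",cv2.resize(p[y:y+h,x:x+w,::-1],None,fx=3.6,fy=3.6,interpolation=cv2.INTER_CUBIC))
E
```

```text
t: 11.57
tool_pos: [391.4, -150.9, 391.5]
tcp_rot: [0.183, 0.853, -0.402]
force: [0.2, -1.0, -1.4]
grip_width: 45.9
az,pitch -24.67180641538055 49.63807224786254 q [-0.51 -0.71  2.3   0.07  0.85 -1.68]
grasp cab [-121.     0.   233.9]
[ 392. -151.  298.] [-0.51 -0.67  2.47  0.09  0.64] 0.0
[ 392. -151.  240.] [-0.51 -0.61  2.56  0.12  0.49] 0.0
[ 438. -172.  240.] [-0.5  -0.44  2.47  0.11  0.4 ] 0.0
[ 479. -191.  240.] [-0.49 -0.31  2.39  0.11  0.35] 0.0
[ 479. -191.  233.] [-0.49 -0.3   2.4   0.11  0.34] 0.0
{"offset":[7.23, 0.02, -6.0],"turn":[0.003, -0.004, 0.001], # mm 94 deg 0
{"offset":[11.65, 0.03, -9.75],"turn":[0.003, -0.004, 0.001], # mm 152 deg 0
{"offset":[14.88, 0.03, -5.94],"turn":[0.003, -0.004, 0.001], # mm 160 deg 0
{"offset":[17.8, 0.02, -2.51],"turn":[0.003, -0.004, 0.001], # mm 180 deg 0
{"offset":[18.33, 0.02, -2.97],"turn":[0.003, -0.004, 0.001], # mm 186 deg 0
```

View pics/side7c.png

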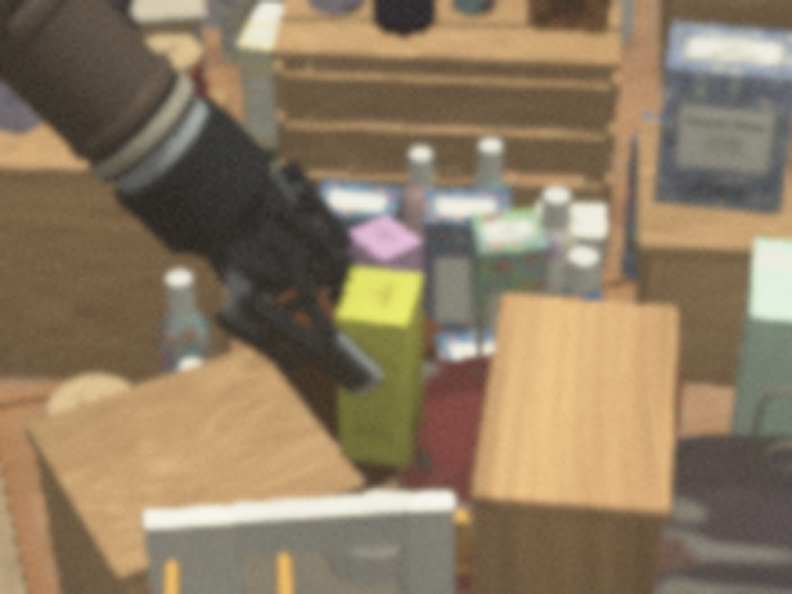

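View pics/top7c.png

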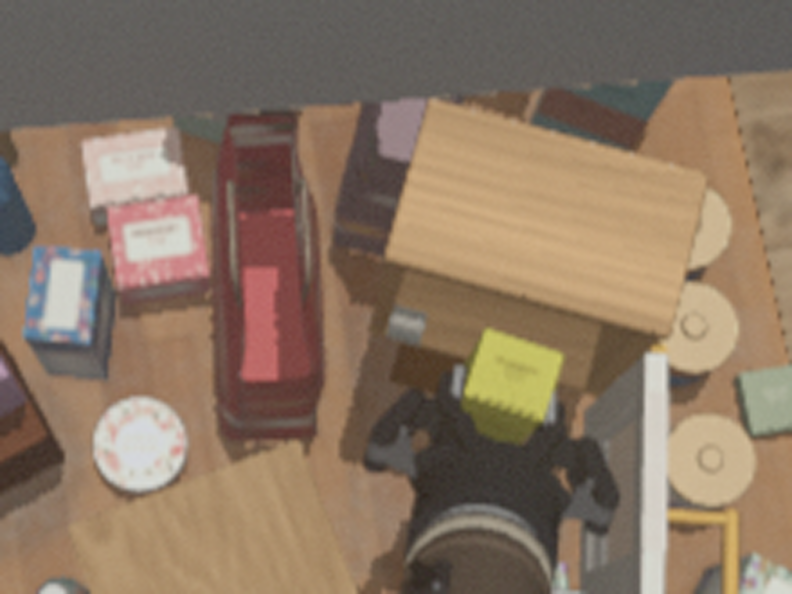

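Run:
```python
from h import *
for c in [(514,376)]:
    w=plane("top",200+c[0]/3.6-.4,120+c[1]/3.6-.4,437); print(w, Rz(YAW).T@(w-O))
for c in[(434,100),(706,175),(665,332),(388,258)]:
    w=plane("top",200+c[0]/3.6-.4,120+c[1]/3.6-.4,378); print((Rz(YAW).T@(w-O)).round(1))
```

```text
[ 389.7535428  -151.02515237  437.        ] [-110.22589088   -0.78095618  265.        ]
[ 53.9  82.8 206. ]
[ 53.5 -86.3 206. ]
[-47.1 -85.  206. ]
[-48.9  83.7 206. ]
```

```bash
python3 -m crank '[{"offset":[2.5,0,-2],"turn":[0,0,0],"gripper":1},{"offset":[5,0,-4],"turn":[0,0,0],"gripper":1},{"offset":[7.5,0,-6.1],"turn":[0,0,0],"gripper":1},{"offset":[9.5,0,-8],"turn":[0,0,0],"gripper":1},{"offset":[11,0,-9.3],"turn":[0,0,0],"gripper":1},{"offset":[11.7,0,-9.7],"turn":[0,0,0],"gripper":1},{"offset":[11.7,0,-9.7],"turn":[0,0,0],"gripper":1},{"offset":[11.7,0,-9.7],"turn":[0,0,0],"gripper":1}]'; python3 d.py
python3 - <<'E'
from h import *
for n in("side","top"):
    p,d=arm.capture(n)
    x,y,w,h=dict(side=(170,110,220,165),top=(200,120,220,165))[n]
    cv2.imwrite(f"pics/{n}8c.png",cv2.resize(p[y:y+h,x:x+w,::-1],None,fx=3.6,fy=3.6,interpolation=cv2.INTER_CUBIC))
E
```

```text
t: 12.33
tool_pos: [394.3, -150.5, 240.6]
tcp_rot: [0.181, 0.852, -0.397]
force: [0.1, 0.4, -0.2]
grip_width: 45.9
az,pitch -24.40597088652929 49.567899350233716 q [-0.51 -0.56  2.54  0.12  0.47 -1.74]
grasp cab [-118.6    1.6   83.1]
[ 392. -151.  298.] [-0.51 -0.67  2.47  0.09  0.64] 0.0
[ 392. -151.  240.] [-0.51 -0.61  2.56  0.12  0.49] 0.0
[ 438. -172.  240.] [-0.5  -0.44  2.47  0.11  0.4 ] 0.0
[ 479. -191.  240.] [-0.49 -0.31  2.39  0.11  0.35] 0.0
[ 479. -191.  233.] [-0.49 -0.3   2.4   0.11  0.34] 0.0
{"offset":[-4.42, -0.17, 3.59],"turn":[0.006, -0.003, -0.002], # mm 57 deg 0
{"offset":[-0.01, -0.16, -0.17],"turn":[0.006, -0.003, -0.002], # mm 2 deg 0
{"offset":[3.23, -0.19, 3.64],"turn":[0.006, -0.003, -0.002], # mm 49 deg 0
{"offset":[6.15, -0.22, 7.06],"turn":[0.006, -0.003, -0.002], # mm 94 deg 0
{"offset":[6.69, -0.22, 6.61],"turn":[0.006, -0.003, -0.002], # mm 94 deg 0
```

View pics/side8c.png

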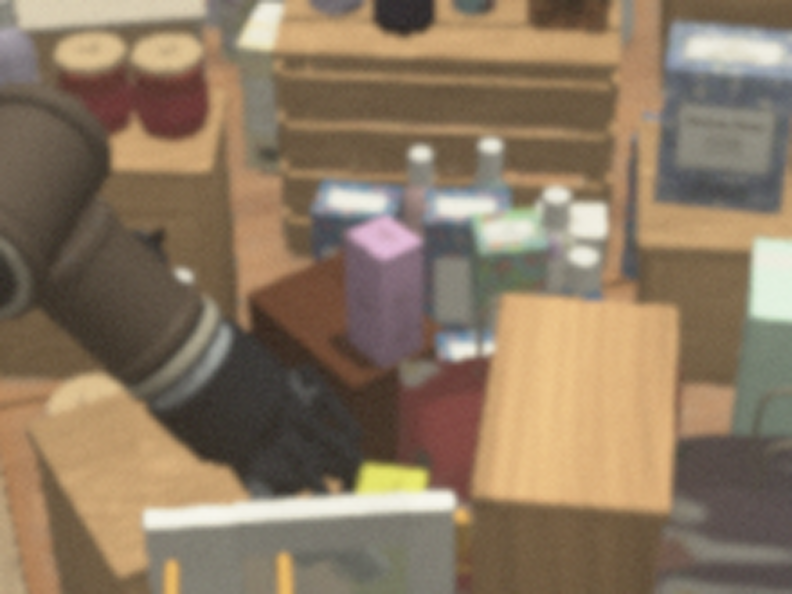

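View pics/top8c.png

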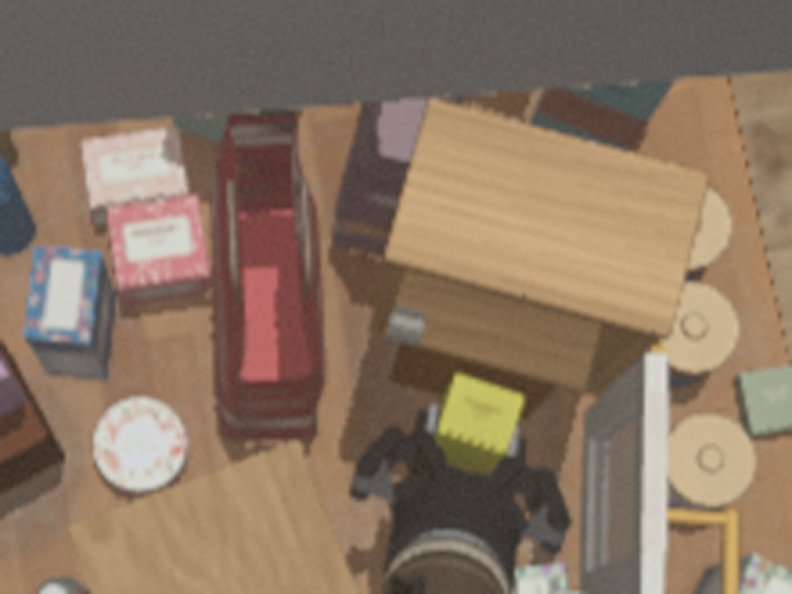

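```bash
python3 -m crank '[{"offset":[1,0,1.1],"turn":[0,0,0],"gripper":1},{"offset":[2.2,-0.1,2.4],"turn":[0,0,0],"gripper":1},{"offset":[3.4,-0.2,3.9],"turn":[0,0,0],"gripper":1},{"offset":[4.4,-0.2,5],"turn":[0,0,0],"gripper":1},{"offset":[5.3,-0.2,6],"turn":[0,0,0],"gripper":1},{"offset":[6,-0.2,6.8],"turn":[0,0,0],"gripper":1},{"offset":[6,-0.2,6.8],"turn":[0,0,0],"gripper":1},{"offset":[6,-0.2,6.8],"turn":[0,0,0],"gripper":1}]'; python3 d.py
```

```text
t: 13.1
tool_pos: [477.8, -190.7, 242.7]
tcp_rot: [0.179, 0.847, -0.398]
force: [0.4, 0.6, 0.4]
grip_width: 45.6
az,pitch -24.457644116200047 49.27383717707608 q [-0.49 -0.28  2.37  0.12  0.34 -1.74]
grasp cab [-26.   -0.3  85.1]
[ 392. -151.  298.] [-0.51 -0.67  2.47  0.09  0.64] 0.0
[ 392. -151.  240.] [-0.51 -0.61  2.56  0.12  0.49] 0.0
[ 438. -172.  240.] [-0.5  -0.44  2.47  0.11  0.4 ] 0.0
[ 479. -191.  240.] [-0.49 -0.31  2.39  0.11  0.35] 0.0
[ 479. -191.  233.] [-0.49 -0.3   2.4   0.11  0.34] 0.0
{"offset":[-10.3, 0.06, -3.54],"turn":[0.006, 0.002, -0.002], # mm 109 deg 0
{"offset":[-5.9, 0.08, -7.33],"turn":[0.006, 0.002, -0.002], # mm 94 deg 0
{"offset":[-2.64, 0.05, -3.54],"turn":[0.006, 0.002, -0.002], # mm 44 deg 0
{"offset":[0.3, 0.02, -0.13],"turn":[0.006, 0.002, -0.002], # mm 3 deg 0
{"offset":[0.83, 0.03, -0.59],"turn":[0.006, 0.002, -0.002], # mm 10 deg 0
```

```bash
python3 -m crank '[{"offset":[0.3,0,-0.26],"turn":[0,0,0],"gripper":1},{"offset":[0.6,0,-0.5],"turn":[0,0,0],"gripper":1},{"offset":[0.8,0,-0.65],"turn":[0,0,0],"gripper":1},{"offset":[0.8,0,-0.65],"turn":[0,0,0],"gripper":1},{"offset":[0.8,0,-0.65],"turn":[0,0,0],"gripper":1}]'; python3 d.py | head -3
```

```text
t: 13.52
tool_pos: [477.6, -190.6, 231.9]
tcp_rot: [0.18, 0.848, -0.398]
force: [-0.1, 0.0, -0.0]
grip_width: 45.4
az,pitch -24.455808054478613 49.31468224882244 q [-0.49 -0.26  2.38  0.13  0.31 -1.75]
grasp cab [-26.3  -0.3  74.3]
[ 392. -151.  298.] [-0.51 -0.67  2.47  0.09  0.64] 0.0
```

```bash
python3 -m crank '[{"offset":[0.08,0,-0.07],"turn":[0,0,0],"gripper":1},{"offset":[0.15,0,-0.13],"turn":[0,0,0],"gripper":1},{"offset":[0.15,0,-0.13],"turn":[0,0,0],"gripper":1}]'; python3 d.py | head -3
```

```text
t: 13.77
tool_pos: [478.2, -191.0, 230.8]
tcp_rot: [0.179, 0.846, -0.398]
force: [-0.7, 1.4, 2.1]
grip_width: 46.0
az,pitch -24.47316724900061 49.190740711460506 q [-0.49 -0.26  2.39  0.14  0.31 -1.75]
grasp cab [-25.6  -0.3  73.2]
[ 392. -151.  298.] [-0.51 -0.67  2.47  0.09  0.64] 0.0
```

```bash
python3 -m crank '[{"offset":[0,0,0],"turn":[0,0,0],"gripper":0.35},{"offset":[0,0,0],"turn":[0,0,0],"gripper":0.25},{"offset":[0,0,0],"turn":[0,0,0],"gripper":0.22},{"offset":[0,0,0],"turn":[0,0,0],"gripper":0.22},{"offset":[0,0,0],"turn":[0,0,0],"gripper":0.22},{"offset":[-0.6,0,-0.7],"turn":[0,0,0],"gripper":0.22},{"offset":[-1.5,0,-1.8],"turn":[0,0,0],"gripper":0.22},{"offset":[-3,0,-3.5],"turn":[0,0,0],"gripper":0.22},{"offset":[-4.5,0,-5.2],"turn":[0,0,0],"gripper":0.22},{"offset":[-6,0,-7],"turn":[0,0,0],"gripper":0.22},{"offset":[-6,0,-7],"turn":[0,0,0],"gripper":0.22}]'; python3 d.py | head -3
python3 - <<'E'
from h import *
for n in("side","top"):
    p,d=arm.capture(n)
    x,y,w,h=dict(side=(170,110,220,165),top=(200,120,220,165))[n]
    cv2.imwrite(f"pics/{n}9c.png",cv2.resize(p[y:y+h,x:x+w,::-1],None,fx=3.6,fy=3.6,interpolation=cv2.INTER_CUBIC))
E
```

```text
t: 14.68
tool_pos: [390.5, -151.0, 228.2]
tcp_rot: [0.18, 0.849, -0.398]
force: [-0.3, 0.2, 0.1]
grip_width: 66.3
az,pitch -24.426965965905847 49.360913614609586 q [-0.52 -0.55  2.56  0.14  0.43 -1.78]
grasp cab [-121.9   -0.5   70.6]
[ 392. -151.  298.] [-0.51 -0.67  2.47  0.09  0.64] 0.0
```

View pics/top9c.png

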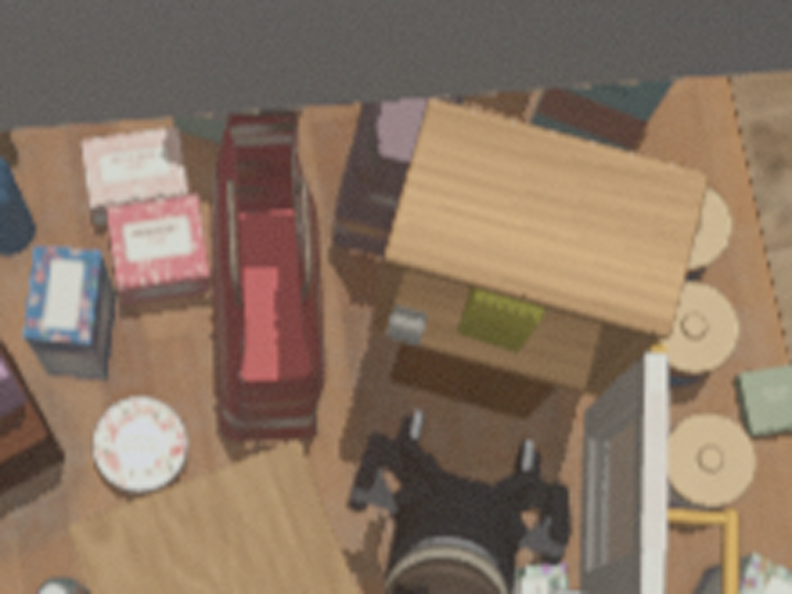

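View pics/side9c.png

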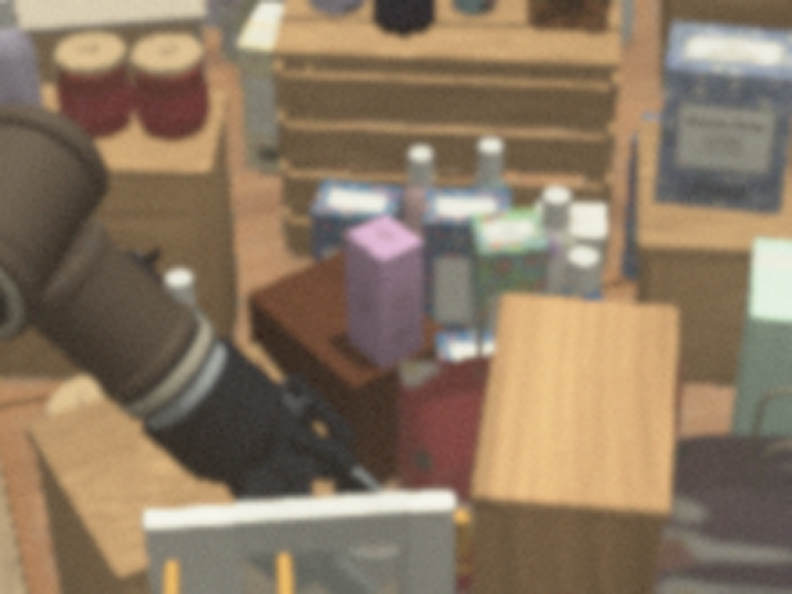

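```bash
cat > e.py <<'E'
from h import *; from kin import *
s=arm.get_state(); q=s["q"]; R0=Rn.from_rotvec(s["tcp_rot"]).as_matrix(); p0=np.array(s["tool_pos"])
Rh=Rn.from_rotvec([.159,1.561,-.135]).as_matrix()
w=plane("top",200+491/3.6-.4,120+340/3.6-.4,172); print('carton front foot',(Rz(YAW).T@(w-O)).round(1))
T=[(p0+[0,0,140],R0),(p0+[10,0,270],R0),(np.array([340,-220,500]),Rh),(np.array([269.8,-275.5,460]),Rh),(np.array([269.8,-274.5,322]),Rh)]
for p,R in T:
    q,e=ik(p,R,q); print(p.round(),q.round(2),e.round(3))
rows(T)
E
python3 e.py
```

```text
carton front foot [-31.4  -2.2   0. ]
[ 394. -153.  371.] [-0.52 -0.7   2.34  0.08  0.79] 0.0
[ 404. -153.  501.] [-0.5  -0.66  2.08  0.05  1.01] 0.0
[ 340 -220  500] [-0.69 -0.23  1.67  0.02  1.71] 0.0
[ 270. -276.  460.] [-0.92 -0.28  1.78  0.01  1.65] 0.0
[ 270. -274.  322.] [-0.92 -0.26  2.03  0.01  1.38] 0.0
{"offset":[-10.58, -0.05, 9.17],"turn":[0.0, 0.0, 0.0], # mm 140 deg 0
{"offset":[-19.8, 0.32, 18.38],"turn":[0.0, 0.0, 0.0], # mm 270 deg 0
{"offset":[-21.72, -8.41, 16.0],"turn":[-0.219, 0.709, 0.103], # mm 283 deg 43
{"offset":[-21.37, -16.34, 10.25],"turn":[-0.219, 0.709, 0.103], # mm 288 deg 43
{"offset":[-10.97, -16.2, 1.18],"turn":[-0.219, 0.709, 0.103], # mm 196 deg 43
```

```bash
python3 -m crank '[{"offset":[-2,0,1.7],"turn":[0,0,0],"gripper":0.22},{"offset":[-5,0,4.3],"turn":[0,0,0],"gripper":0.3},{"offset":[-8,0,7],"turn":[0,0,0],"gripper":0.4},{"offset":[-11,0,9.6],"turn":[0,0,0],"gripper":0.55},{"offset":[-14,0.1,12.5],"turn":[0,0,0],"gripper":0.55},{"offset":[-17,0.2,15.5],"turn":[0,0,0],"gripper":0.55},{"offset":[-19.8,0.3,18.4],"turn":[0,0,0],"gripper":0.55},{"offset":[-20.3,-2,18],"turn":[-0.05,0.11,0.02],"gripper":0.55},{"offset":[-21,-5,17],"turn":[-0.1,0.3,0.05],"gripper":0.55},{"offset":[-21.7,-8.4,16],"turn":[-0.2,0.55,0.1],"gripper":0.55},{"offset":[-21.7,-11,14],"turn":[-0.22,0.71,0.1],"gripper":0.55},{"offset":[-21.5,-13.5,12],"turn":[-0.22,0.71,0.1],"gripper":0.55},{"offset":[-21.4,-16.3,10.2],"turn":[-0.22,0.71,0.1],"gripper":0.55},{"offset":[-21.4,-16.3,10.2],"turn":[-0.22,0.71,0.1],"gripper":0.55},{"offset":[-21.4,-16.3,10.2],"turn":[-0.22,0.71,0.1],"gripper":0.55},{"offset":[-21.4,-16.3,10.2],"turn":[-0.22,0.71,0.1],"gripper":0.55}]'; python3 e.py | tail -2
python3 - <<'E'
from h import *
for n in("side","top"):
    p,d=arm.capture(n)
    x,y,w,h=dict(side=(170,110,220,165),top=(280,120,220,165))[n]
    cv2.imwrite(f"pics/{n}10c.png",cv2.resize(p[y:y+h,x:x+w,::-1],None,fx=3.6,fy=3.6,interpolation=cv2.INTER_CUBIC))
E
```

```text
t: 16.12
tool_pos: [270.4, -275.3, 459.7]
tcp_rot: [0.158, 1.561, -0.137]
force: [-0.5, 0.8, 0.3]
grip_width: 39.0
{"offset":[-0.03, -0.03, -0.06],"turn":[-0.001, -0.0, 0.002], # mm 1 deg 0
{"offset":[13.77, -0.12, -0.12],"turn":[-0.001, -0.0, 0.002], # mm 138 deg 0
```

View pics/side10c.png

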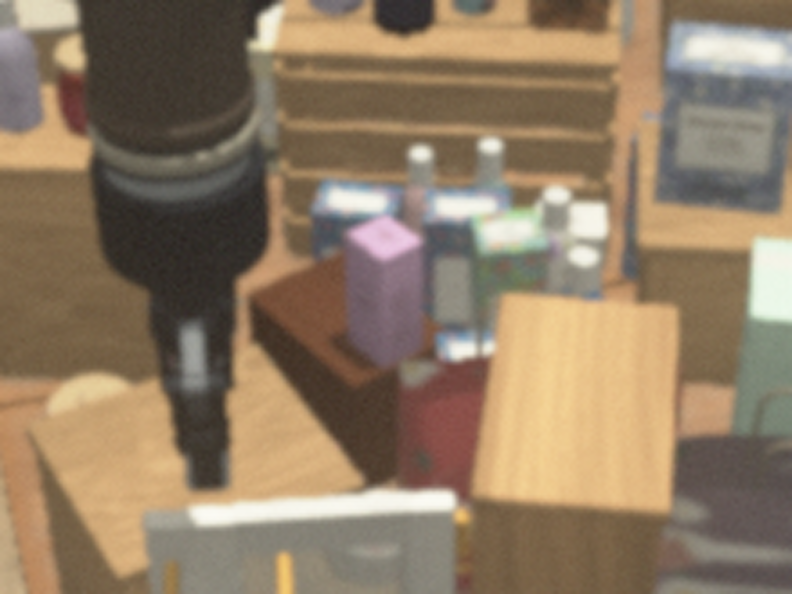

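View pics/top10c.png

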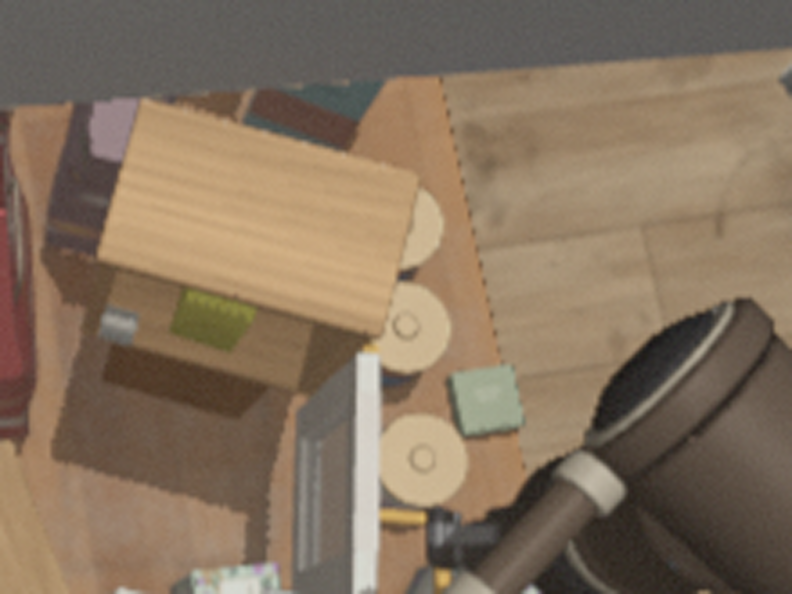

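Door unmoved, handle right under the fingers. Descend and grip.

```bash
python3 -m crank '[{"offset":[3.5,0,0],"turn":[0,0,0],"gripper":0.55},{"offset":[7,0,0],"turn":[0,0,0],"gripper":0.55},{"offset":[10,0,0],"turn":[0,0,0],"gripper":0.55},{"offset":[12.5,-0.1,0],"turn":[0,0,0],"gripper":0.55},{"offset":[13.6,-0.1,-0.1],"turn":[0,0,0],"gripper":0.55},{"offset":[13.6,-0.1,-0.1],"turn":[0,0,0],"gripper":0.8},{"offset":[13.6,-0.1,-0.1],"turn":[0,0,0],"gripper":1},{"offset":[13.6,-0.1,-0.1],"turn":[0,0,0],"gripper":1},{"offset":[13.6,-0.1,-0.1],"turn":[0,0,0],"gripper":1},{"offset":[13.6,-0.1,-0.1],"turn":[0,0,0],"gripper":1}]' 40
cat > g.py <<'E'
from h import *
s=arm.get_state();print(np.round(s["q"],3))
H0=np.array(s["tool_pos"]); R0=Rn.from_rotvec(s["tcp_rot"]).as_matrix()
Y=R0[:,1]; print('tool yaw rel',np.arctan2(Y[1],Y[0])-YAW)
hg=HG+np.array([2,-1,0]); v=H0-hg; th0=(np.arctan2(v[1],v[0])-YAW-np.arctan2(125,-52))%(2*np.pi); print(np.hypot(*v[:2]), th0, Rz(YAW+th0).T@v)
T=[]
for th in np.arange(0.1,1.0,0.1):
    R=Rz(-th); T.append((hg+R@(H0-hg),R@R0))
rows(T)
E
python3 g.py
```

```text
t: 17.05
tool_pos: [270.6, -274.7, 326.5]
tcp_rot: [0.153, 1.557, -0.14]
force: [0.0, -0.8, 5.2]
grip_width: 8.3
[-0.916 -0.267  2.028  0.012  1.381 -2.302]
tool yaw rel 1.8133352617458502
136.96222137032058 1.7984835151587717 [-52.60593563 126.45657602 -13.52700209]
{"offset":[0.01, 1.3, -0.44],"turn":[0.1, -0.001, -0.001], # mm 14 deg 6
{"offset":[0.02, 2.63, -0.75],"turn":[0.2, -0.002, -0.002], # mm 27 deg 11
{"offset":[0.03, 3.99, -0.93],"turn":[0.3, -0.003, -0.002], # mm 41 deg 17
{"offset":[0.04, 5.35, -0.97],"turn":[0.4, -0.004, -0.003], # mm 54 deg 23
{"offset":[0.05, 6.72, -0.87],"turn":[0.5, -0.005, -0.004], # mm 68 deg 29
{"offset":[0.07, 8.07, -0.64],"turn":[0.6, -0.005, -0.005], # mm 81 deg 34
{"offset":[0.08, 9.39, -0.28],"turn":[0.7, -0.006, -0.005], # mm 94 deg 40
{"offset":[0.1, 10.66, 0.22],"turn":[0.8, -0.007, -0.006], # mm 107 deg 46
{"offset":[0.11, 11.88, 0.84],"turn":[0.9, -0.008, -0.007], # mm 119 deg 52
```

```bash
python3 -m crank '[{"offset":[0,1.3,-0.45],"turn":[0.1,0,0],"gripper":1},{"offset":[0,2.65,-0.75],"turn":[0.2,0,0],"gripper":1},{"offset":[0,4,-0.95],"turn":[0.3,0,0],"gripper":1},{"offset":[0,5.35,-0.95],"turn":[0.4,0,0],"gripper":1},{"offset":[0.05,6.7,-0.85],"turn":[0.5,0,0],"gripper":1},{"offset":[0.05,8.05,-0.65],"turn":[0.6,0,0],"gripper":1},{"offset":[0.1,9.4,-0.3],"turn":[0.7,-0.01,0],"gripper":1},{"offset":[0.1,10.65,0.2],"turn":[0.8,-0.01,0],"gripper":1},{"offset":[0.1,11.9,0.85],"turn":[0.9,-0.01,0],"gripper":1}]'; python3 g.py
```

```text
t: 17.8
tool_pos: [302.1, -159.7, 326.6]
tcp_rot: [0.855, 1.38, -0.84]
force: [4.4, -4.1, -4.6]
grip_width: 7.9
[-0.624 -0.386  2.111  0.011  1.4   -1.104]
tool yaw rel 0.9079619515872461
135.90788890477316 0.8939848169738847 [-52.20097618 125.48311581 -13.43730434]
{"offset":[0.02, 1.28, -0.44],"turn":[0.1, -0.002, -0.001], # mm 14 deg 6
{"offset":[0.04, 2.61, -0.75],"turn":[0.2, -0.003, -0.002], # mm 27 deg 11
{"offset":[0.06, 3.95, -0.93],"turn":[0.3, -0.005, -0.003], # mm 41 deg 17
{"offset":[0.08, 5.31, -0.97],"turn":[0.4, -0.007, -0.004], # mm 54 deg 23
{"offset":[0.11, 6.67, -0.87],"turn":[0.5, -0.009, -0.005], # mm 67 deg 29
{"offset":[0.13, 8.01, -0.65],"turn":[0.6, -0.01, -0.006], # mm 80 deg 34
{"offset":[0.16, 9.31, -0.28],"turn":[0.7, -0.012, -0.007], # mm 93 deg 40
{"offset":[0.19, 10.58, 0.21],"turn":[0.8, -0.014, -0.008], # mm 106 deg 46
{"offset":[0.21, 11.79, 0.82],"turn":[0.9, -0.016, -0.009], # mm 118 deg 52
```

Continue to about 0.19 rad, slowing.

```bash
python3 -m crank '[{"offset":[0,1.3,-0.45],"turn":[0.1,0,0],"gripper":1},{"offset":[0.05,2.6,-0.75],"turn":[0.2,0,0],"gripper":1},{"offset":[0.05,3.95,-0.95],"turn":[0.3,0,0],"gripper":1},{"offset":[0.1,5.3,-0.95],"turn":[0.4,-0.01,0],"gripper":1},{"offset":[0.1,6.65,-0.85],"turn":[0.5,-0.01,0],"gripper":1},{"offset":[0.1,8,-0.65],"turn":[0.6,-0.01,-0.01],"gripper":1},{"offset":[0.15,9.3,-0.3],"turn":[0.7,-0.01,-0.01],"gripper":1}]'; python3 g.py
```

```text
t: 18.38
tool_pos: [384.0, -114.4, 326.5]
tcp_rot: [1.369, 1.075, -1.369]
force: [0.2, -3.5, 1.0]
grip_width: 8.3
[-0.391 -0.243  2.01  -0.009  1.359 -0.164]
tool yaw rel 0.20403709465587921
135.75163398123652 0.1906974344887935 [-52.14096009 125.33884637 -13.52028843]
{"offset":[0.01, 1.28, -0.44],"turn":[0.1, -0.001, -0.001], # mm 14 deg 6
{"offset":[0.03, 2.6, -0.75],"turn":[0.2, -0.003, -0.002], # mm 27 deg 11
{"offset":[0.05, 3.95, -0.93],"turn":[0.3, -0.004, -0.003], # mm 41 deg 17
{"offset":[0.07, 5.31, -0.97],"turn":[0.4, -0.006, -0.005], # mm 54 deg 23
{"offset":[0.09, 6.66, -0.88],"turn":[0.5, -0.007, -0.006], # mm 67 deg 29
{"offset":[0.11, 8.0, -0.65],"turn":[0.6, -0.009, -0.007], # mm 80 deg 34
{"offset":[0.13, 9.3, -0.29],"turn":[0.7, -0.01, -0.008], # mm 93 deg 40
{"offset":[0.15, 10.57, 0.2],"turn":[0.8, -0.012, -0.009], # mm 106 deg 46
{"offset":[0.18, 11.78, 0.81],"turn":[0.9, -0.013, -0.01], # mm 118 deg 52
```

```bash
python3 -m crank '[{"offset":[0,0.65,-0.25],"turn":[0.05,0,0],"gripper":1},{"offset":[0,1.3,-0.45],"turn":[0.1,0,0],"gripper":1},{"offset":[0,1.95,-0.6],"turn":[0.15,0,0],"gripper":1},{"offset":[0,2.5,-0.75],"turn":[0.19,0,0],"gripper":1},{"offset":[0,2.8,-0.8],"turn":[0.2,0,0],"gripper":1},{"offset":[0,2.8,-0.8],"turn":[0.2,0,0],"gripper":1}]'; python3 g.py|head -3
```

```text
t: 18.88
tool_pos: [411.5, -112.9, 326.5]
tcp_rot: [1.509, 0.961, -1.513]
force: [-4.9, -0.5, 2.7]
grip_width: 8.3
[-0.362 -0.18   1.959 -0.011  1.352  0.065]
tool yaw rel 0.004909156043267138
135.82555831485664 6.270294733215847 [-52.16935375 125.40710036 -13.49410868]
```

```bash
python3 -m crank '[{"offset":[0,0.3,0],"turn":[0,0,0],"gripper":1},{"offset":[0,0.3,0],"turn":[0,0,0],"gripper":1},{"offset":[0,0,0],"turn":[0,0,0],"gripper":0.7},{"offset":[0,0,0],"turn":[0,0,0],"gripper":0.6},{"offset":[0,0,0],"turn":[0,0,0],"gripper":0.6},{"offset":[-1,0,0],"turn":[0,0,0],"gripper":0.6},{"offset":[-4,0,0],"turn":[0,0,0],"gripper":0.6},{"offset":[-8,0,0],"turn":[0,0,0],"gripper":0.6},{"offset":[-12,-3,0],"turn":[0,0,0],"gripper":0.6},{"offset":[-14,-6,2],"turn":[0,0,0],"gripper":0.6},{"offset":[-16,-10,5],"turn":[0,0,0],"gripper":0.6},{"offset":[-18,-12,9],"turn":[0,0,0],"gripper":0.6},{"offset":[-18,-14,13],"turn":[0,0,0],"gripper":0.6}]'
python3 - <<'E'
from h import *
s=arm.get_state();R=Rn.from_rotvec(s["tcp_rot"]).as_matrix();print(R.round(2))
for n in("side","top"):
    p,d=arm.capture(n);cv2.imwrite(f"pics/{n}11.png",p[:,:,::-1]);np.save(f"{n}11.npy",d)
    x,y,w,h=dict(side=(200,140,220,165),top=(240,120,220,165))[n]
    cv2.imwrite(f"pics/{n}11c.png",cv2.resize(p[y:y+h,x:x+w,::-1],None,fx=3.6,fy=3.6,interpolation=cv2.INTER_CUBIC))
E
```

```text
t: 19.97
tool_pos: [249.5, -155.3, 506.3]
tcp_rot: [1.506, 0.957, -1.505]
force: [0.7, -2.6, 0.5]
grip_width: 34.2
[[ 0.01  0.91 -0.41]
 [-0.02 -0.41 -0.91]
 [-1.    0.02  0.01]]
```

View pics/side11c.png

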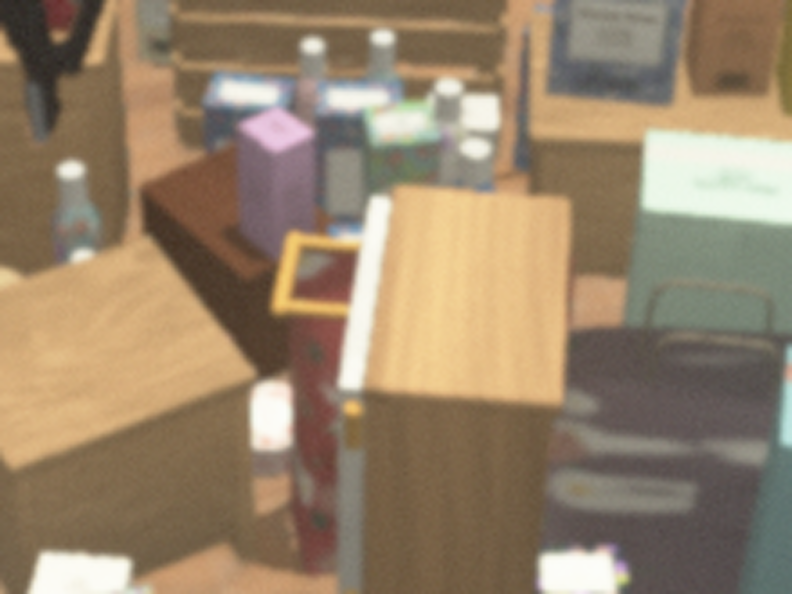

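View pics/top11c.png

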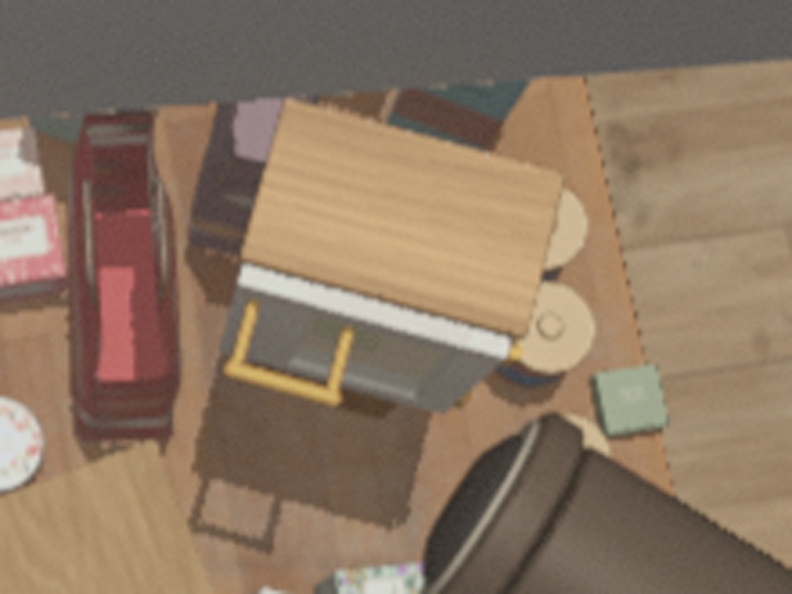

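```bash
python3 - <<'E'
from h import *
for n in("0","11"):
    C=cloud("top",np.load(f"top{n}.npy")); hsv=cv2.cvtColor(cv2.imread(f"pics/top{n}.png"),cv2.COLOR_BGR2HSV)
    m=(C[...,2]>360)&(C[...,2]<392)&(C[...,0]>380)&(C[...,0]<500)&(C[...,1]<-80)&(C[...,1]>-260)&(hsv[...,1]<45)&(hsv[...,2]>120)
    v,u=np.where(m); P=np.array([plane("top",a,b,370)[:2] for a,b in zip(u,v)]); Q=(P-O[:2])@Rz(YAW)[:2,:2]
    k=np.polyfit(Q[:,1],Q[:,0],1); print(n,len(u),'slope',k[0],'x at free edge',np.polyval(k,80).round(1))
E
python3 - <<'E'
import cv2
i=cv2.imread('pics/top11.png')[190:240,290:390]
cv2.imwrite('pics/in11.png',cv2.resize(i,None,fx=8,fy=8,interpolation=cv2.INTER_CUBIC))
E
```

```text
0 545 slope 0.0005217590937187682 x at free edge -57.1
11 551 slope 1.0894294791242455e-05 x at free edge -57.2
```

View pics/in11.png

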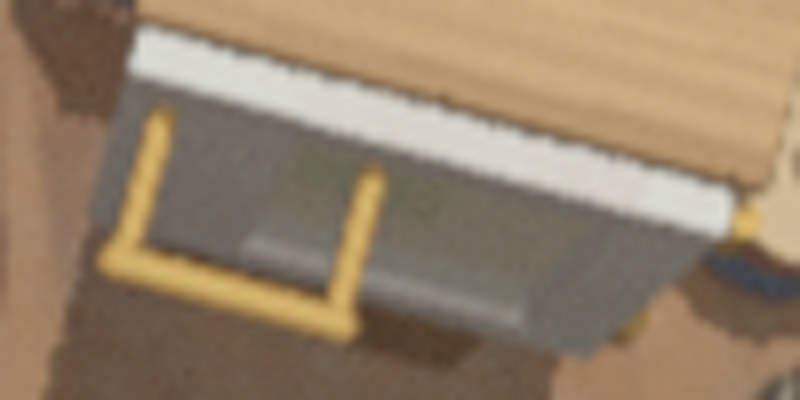

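```bash
python3 -m crank '[{"offset":[0,0,0],"turn":[0,0,0],"gripper":0.6},{"offset":[0,0,0],"turn":[0,0,0],"gripper":0.6},{"offset":[0,0,0],"turn":[0,0,0],"gripper":0.6}]' && python3 -c "
from rig import arm
print(arm.get_state()['force']); print(arm.close_job())"
```

```text
t: 20.32
tool_pos: [247.4, -158.9, 505.7]
tcp_rot: [1.514, 0.946, -1.519]
force: [1.0, -0.0, -0.8]
grip_width: 33.9
[ 0.99544058 -0.00954287 -0.78806879]
the job is handed in; nothing more can be done
None
```

I opened the cabinet door by its handle to about 1.8 rad and stood the lime carton upright on the cabinet floor. I then swung the door shut through its catch and handed the job in at 20.3 s. The hand-in reports no verdict.

- **Door:** the final overhead picture shows the door's top edge where it was at the start. Its free edge differs by 0.1 mm and its slope by less than 0.001 rad, so the catch appears to be holding it.
- **Lime carton:** in the picture taken just after release, the front foot of the carton measured at x ≈ -31, y ≈ -2 mm. That puts its centre at about x = -11, y = -2 mm, well inside the allowed range. The hand's position at release gave about x = -15, 4 mm different but also inside.
- **After shutting:** the carton is only faintly visible through the door pane, so I did not measure it again. The door met no unexpected resistance while closing.
- **Lilac carton:** it looks unmoved on its block in the last side view.
- **Arm:** it ended clear of everything, about 0.5 m above the table, with roughly 1 N of background reading on the force sensor.

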